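Check-weigh power modules on a beam scale and shut them in their case

ROBOT

A 6-joint arm with a two-finger parallel gripper is mounted at the origin on the work surface. World frame = base frame: x ahead of the robot, y to its left, z up, the work surface at z = 0. Lengths are in mm, angles in rad, forces in N, time in s.
With the tool pointing down it reaches from about 300 to 775 mm from the base axis. Payload 14.6 kg.
Tool frame: the origin (TCP) lies between the finger pads; the fingertips stand 8 mm ahead of it and the grasp point (between the pads) lies 11 mm behind it; y points along the fingers, x is the direction in which the jaws open and shut, and the axes are right-handed (so a half turn about y gives the same grasp; the last joint's range is limited). The gripper opens to 94 mm and grips with 3 to 60 N. Pads are 16 mm wide; open, the fingers measure 119 mm over their backs; the gripper's body (75 mm by 177 mm) begins 78 mm behind the grasp point.
Start: joints at [-1.356, 0.3, 1.521, -0, 1.321, -0.067], TCP at [152.94, -528.298, 213.446] pointing down, gripper open.
Joint ranges: [-3.03, 3.03], [-0.79, 2.21], [0.23, 2.52], [-1.04, 4.18], [0, 3.07], [-2.55, 2.55]. Speed limits (rad/s): [2.22, 2.22, 2.57, 3.14, 3.14, 3.14].

INTERFACE

Orientations are given as [roll, pitch, yaw] about the fixed x, y, z axes, in that order (R = Rz(yaw) Ry(pitch) Rx(roll)).
In Python, from cell import read_state, imaging, order gives the robot as it stands. The module is installed in compiled form; this text tells all that it offers.
- The arm moves only by the shell command python3 -m handwheel 'ROWS' [FORCE]. ROWS is JSON, a list that holds one entry, the list of rows, each a list of 7 numbers: the shift along the tool's x, y, z in mm, then the turn, a rotation vector about the tool's x, y, z in degrees, then the opening, from -1 (shut) to 1 (fully open), so that 0 is half open. A call has 1 to 5 rows; each row is the pose to reach, as a shift and turn from the pose measured when the call began, along the tool's axes at that moment; what a row does not reach only later rows make up. A row lasts 1/12 s, in which the tool goes at most 41.7 mm and 7.16 degrees, less where a joint would pass 70% of its speed; a pose out of reach is approached as far as the arm can. A call with a gripper value outside its range is refused whole. The fingers move at their own pace and stop on an object; FORCE is the grip in N (left out, the last holds). Time passes only in rows, so rows that repeat a pose let the fingers close. It gives the time, the measured TCP pose, the force and the opening at its end, in the units of the state.
- read_state(): the state, without advancing time (a new reading comes with each control period).
- imaging.camera(name): name is "scene" or "side" or "wrist"; returns (picture, depth): 384x512x3 uint8, red, green, blue; 384x512 float32, mm along the optical axis (not along the pixel's ray), 0 where there is no reading.
- imaging.get_calibration(name): a dict with "mtx" (3x3 intrinsics, pixels), "world_from_camera" (4x4, takes a point from camera to world coordinates); the wrist camera has in their place "hand_eye" (4x4, takes a point from camera to tool coordinates, whose origin is the TCP and whose axes are the tool frame's). Camera axes: x right, y down, z forward; pixel columns grow to the right and rows downward; lengths in mm; the calibration is good to about 2 mm. A picture is of the moment at which its call begins: read the wrist's pose just before it. get_calibration takes no time and is no camera call.
- order.sign_off(): hands the job in, once; it reports no verdict.
The state is a dict: "clock": time; "joints": joint angles; "qd": joint speeds; "effort": joint torques, N m; "eef_pos": TCP position; "eef_rot": TCP orientation; "wrist_force": force on the tool from outside, world axes, zero at the start; "moment": the same for the moment, N m; "finger_gap": finger opening in mm.
Only numpy, scipy, OpenCV 4.12 (cv2) and the standard library are available. Lean on these libraries where they do the work, as an engineer would, in place of code of your own. Each camera call takes 0.05 s, during which the arm holds its last target.

TASK

Check-weigh the loose power modules: set all of them in the hanging pan of the beam scale, then slide the poise along the beam until the beam balances level by itself with your hand off it. Then move all the modules out of the pan into the open storage case and press both of its hinged covers down until they snap shut. Leave the tape roll, the screwdriver and the mouse alone.

Things in the scene. Friction and masses are not known exactly. Their poses are not given: they have to be found in the camera images.
- scale: Beam scale, fixed to the bench: a base plate 110 x 150 x 12 mm with a grey post. Origin on the bench under the pivot; z up. The beam (aluminium bar 10 mm wide, 12 mm high) pivots 160 mm above the origin about the scale's x axis and lies along the scale's y axis: the pan hangs from a fork on the +y side, the poise rides on the bar on the -y side. The fork's two prongs (top 5 mm above the beam's axis) run beside the pan at x = +-94 mm, and its cross bar is at y = +66 mm.
- beam (a joint): Tilt of the beam in rad about the scale's x axis: 0 = level, positive = pan side up and poise side down; stops at -0.17 and +0.17. It settles in about 2 s (damped flexure pivot, about 0.5 N m/rad, so in balance range 1 mm of poise travel tilts it about 0.008 rad). It starts with the pan side down.
- poise (a joint): Position of the poise along the beam in m, 0 to 0.20, growing away from the pivot; the poise's centre is 50 mm + this value from the pivot. Poise mass 0.40 kg; it stays where it is left (1.5 N of friction). The empty pan balances at about 0.033; each module of nominal mass needs about 0.0375 more.
- poise_grip (a point): Grip point of the poise: in the middle of its upright fin, 40 mm above the beam's axis. The fin is 26 mm across the beam, 14 mm thick along the beam (pinch it along the beam), with its top 13 mm above this point; below the fin is the poise's block 36 mm (across) x 32 mm (along) whose top is 23 mm below this point. Axes turn with the beam: y along the beam towards the pan, z up from the beam.
- pan_floor (a point): Centre of the top of the pan's floor. The open steel pan is 142 x 118 mm inside (x by y in its own axes, parallel to the scale's when at rest), its walls rise 24 mm above the floor. It hangs 150 mm from the pivot on two side ears (3 mm thick at x = +-76 mm, 24 mm wide) from trunnions 60 mm above this point, and swings freely about the x axis. The floor is 0.075 to 0.125 m above the bench as the beam tips.
- case: Aluminium storage case fixed to the bench, 135 x 214 x 45 mm outside (x, y, z), walls and floor 4 mm. Origin under its centre, z up. A partition 4 mm thick, 35 mm high at y = 0 makes two bays, each 127 mm (x) x 101 mm (y) inside; any bay may hold any modules, at most 2 side by side along y. Covers hinge on the -x edge and snap at the +x edge, where two grey latch housings (y = +-52 mm, to 104 mm from the centre) stand 44 mm high.
- cover0 (a joint): Angle in rad of the +y side cover of the case (plate 138 x 100 x 4 mm, hinge along the case's y axis at x = -67 mm, 48 mm above the bench): 0 = shut, 1.9 = fully open, leaning back past upright. Pushed well past upright (below about 1.3) it sinks in 2 to 3 s, and comes to rest ajar on its detent at about 0.065; pressing the free edge with about 5 N snaps it to 0, where the detent holds it.
- cover1 (a joint): Angle in rad of the -y side cover of the case (plate 138 x 100 x 4 mm, hinge along the case's y axis at x = -67 mm, 48 mm above the bench): 0 = shut, 1.9 = fully open, leaning back past upright. Pushed well past upright (below about 1.3) it sinks in 2 to 3 s, and comes to rest ajar on its detent at about 0.065; pressing the free edge with about 5 N snaps it to 0, where the detent holds it.
- cover0_edge (a point): On the outer face of the +y side cover, 120 mm from its hinge, 18 mm short of its free edge, mid-width: where to press. 50 mm above the bench when shut. x points from hinge to free edge, z out of the outer face (up when shut).
- cover1_edge (a point): On the outer face of the -y side cover, 120 mm from its hinge, 18 mm short of its free edge, mid-width: where to press. 50 mm above the bench when shut. x points from hinge to free edge, z out of the outer face (up when shut).
- module0: Power module: black block with an aluminium underside, 40 x 34 x 34 mm (x, y, z), 0.08 to 0.125 kg, origin at its centre (17 mm above what it stands on). Two or three modules are present, all alike.
- module1: Power module: black block with an aluminium underside, 40 x 34 x 34 mm (x, y, z), 0.08 to 0.125 kg, origin at its centre (17 mm above what it stands on). Two or three modules are present, all alike.
- module2: Power module: black block with an aluminium underside, 40 x 34 x 34 mm (x, y, z), 0.08 to 0.125 kg, origin at its centre (17 mm above what it stands on). Two or three modules are present, all alike.
- tape: Bystander: roll of amber tape, 90 mm across, 22 mm high, origin under its centre.
- screwdriver: Bystander: screwdriver lying on the bench.
- mouse: Bystander: black computer mouse, 100 x 60 x 34 mm, origin under its centre.
Things that resemble listed ones, but are neither listed nor needed, are in the scene too. What is shaped like the module2 but blue or orange is not meant.

How it is judged:
By the outcome, as a careful person would: the job done as asked, in the order asked, and still so for the second after the job is handed in, with the robot touching nothing.
Of module0, module1, module2 only 2 to 3 are there at a start; the rules pass over those that are not, and their reading is None.
At some moment in a run one of module0, module1, module2 may be knocked a few centimetres aside while the robot is not near it.
Once in a run the grip may slacken for a moment while it holds something.
It also fails if it takes over 210 s, if anything falls off the work surface, if the arm or the gripper's body presses on something with over 40 N, if the wrist force passes 120 N, or if a joint passes its speed limit or range.

## Working session

There is one attempt and no reset: what is moved stays moved. The work goes in short steps, Python scripts to look and compute and a shell command to move; the robot and the scene stay as the last step left them, time stands still between calls to the robot, and variables do not carry over. Pictures are saved under pics/ and viewed, and the job is handed in when it is done.

```bash
mkdir -p pics; python3 - <<'E'
from cell import read_state, imaging, order
import cv2, numpy as np
print(read_state())
for n in ("scene","side","wrist"):
    p,d=imaging.camera(n); cv2.imwrite(f"pics/{n}0.png",p[:,:,::-1]); np.save(f"{n}0.npy",d)
    c=imaging.get_calibration(n); print(n,{k:np.round(v,3).tolist() for k,v in c.items()})
E
```

```text
{'clock': 0.0, 'joints': array([-1.35562995e+00,  3.00469383e-01,  1.52156094e+00, -1.52937911e-05,
        1.32064788e+00, -6.66061457e-02]), 'qd': array([ 0.00099893,  0.00058735,  0.00049462, -0.00217052, -0.00056288,
        0.00143243]), 'effort': array([ 2.37617569e-03, -5.31810200e+01, -3.52734303e+01,  7.09101255e-02,
        2.43897020e-02, -1.34877673e-04]), 'eef_pos': array([ 152.87278906, -528.0857416 ,  212.89577174]), 'eef_rot': array([-1.57073886e+00,  1.08413078e-03, -1.28901998e+00]), 'wrist_force': array([1.54423828, 0.19086258, 0.00594826]), 'moment': array([-0.00017003, -0.03466777, -0.00210628]), 'finger_gap': 93.8433324848264}
scene {'mtx': [[397.492, 0.0, 256.2], [0.0, 397.492, 197.93], [0.0, 0.0, 1.0]], 'world_from_camera': [[-0.048, 0.596, -0.802, 1632.35], [0.999, 0.037, -0.032, 51.308], [0.011, -0.802, -0.597, 933.658], [0.0, 0.0, 0.0, 1.0]]}
side {'mtx': [[378.083, 0.0, 257.283], [0.0, 378.083, 189.647], [0.0, 0.0, 1.0]], 'world_from_camera': [[-0.772, -0.463, 0.434, 145.108], [-0.635, 0.575, -0.516, 560.075], [-0.011, -0.674, -0.739, 911.66], [0.0, 0.0, 0.0, 1.0]]}
wrist {'mtx': [[271.485, 0.0, 255.475], [0.0, 271.485, 189.209], [0.0, 0.0, 1.0]], 'hand_eye': [[1.0, -0.0, -0.002, 0.374], [0.002, -0.238, 0.971, -172.021], [-0.001, -0.971, -0.238, 67.842], [0.0, 0.0, 0.0, 1.0]]}
```

View pics/scene0.png

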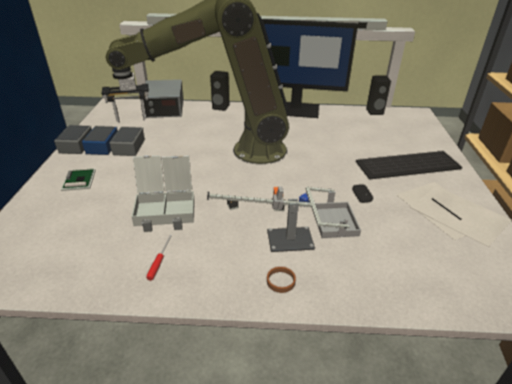

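View pics/side0.png

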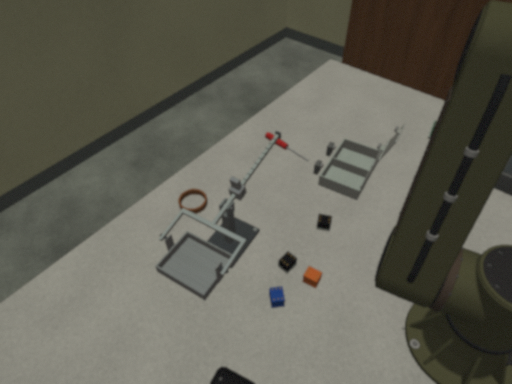

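View pics/wrist0.png

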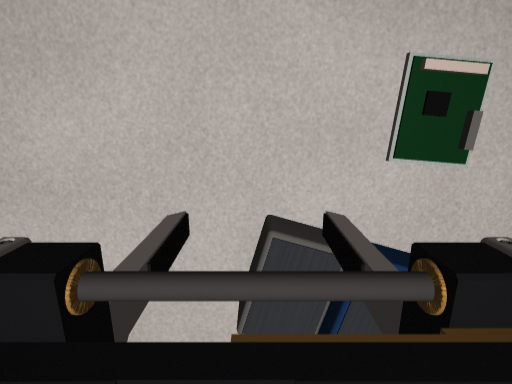

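```bash
cat > h.py <<'E'
from cell import read_state, imaging, order
import cv2, numpy as np
from scipy.spatial.transform import Rotation as Ro
def cal(n):
    c=imaging.get_calibration(n); K=np.array(c["mtx"])
    if "hand_eye" in c:
        s=read_state(); T=np.eye(4); T[:3,:3]=Ro.from_euler("xyz",s["eef_rot"]).as_matrix(); T[:3,3]=s["eef_pos"]
        return K,T@np.array(c["hand_eye"])
    return K,np.array(c["world_from_camera"])
def snap(n,tag=None):
    K,T=cal(n); p,d=imaging.camera(n)
    if tag: cv2.imwrite(f"pics/{n}_{tag}.png",p[:,:,::-1])
    return p,d,K,T
def cloud(d,K,T):
    v,u=np.mgrid[:d.shape[0],:d.shape[1]]
    c=np.stack([(u-K[0,2])/K[0,0]*d,(v-K[1,2])/K[1,1]*d,d],-1)
    w=c@T[:3,:3].T+T[:3,3]; w[d<=0]=np.nan; return w
def ray(u,v,K,T,z):
    r=T[:3,:3]@np.array([(u-K[0,2])/K[0,0],(v-K[1,2])/K[1,1],1]); o=T[:3,3]
    return o+r*(z-o[2])/r[2]
def proj(P,K,T):
    P=np.atleast_2d(P); c=(P-T[:3,3])@T[:3,:3]; q=c@K.T; return q[:,:2]/q[:,2:]
def crop(p,u0,v0,u1,v1,f,name):
    c=cv2.resize(p[v0:v1,u0:u1],None,fx=f,fy=f,interpolation=cv2.INTER_CUBIC); cv2.imwrite("pics/"+name+".png",c[:,:,::-1])
def st():
    s=read_state(); print("t",round(s["clock"],2),"pos",np.round(s["eef_pos"],1),"rot",np.round(s["eef_rot"],3),"F",np.round(s["wrist_force"],1),"gap",round(s["finger_gap"],1)); return s
def totool(d,rot=None):
    s=read_state(); return Ro.from_euler("xyz",s["eef_rot"]).as_matrix().T@np.array(d)
E
python3 - <<'E'
import cv2
p=cv2.imread("pics/scene0.png")
cv2.imwrite("pics/sc_a.png",cv2.resize(p[140:300,110:370],None,fx=3,fy=3,interpolation=cv2.INTER_CUBIC))
p=cv2.imread("pics/side0.png")
cv2.imwrite("pics/si_a.png",cv2.resize(p[120:310,150:420],None,fx=2.9,fy=2.9,interpolation=cv2.INTER_CUBIC))
E
```

```text
(no output)
```

View pics/sc_a.png

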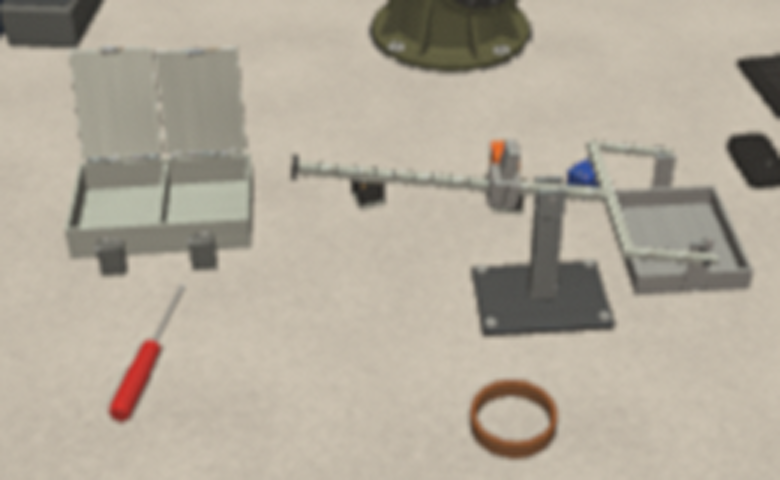

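View pics/si_a.png

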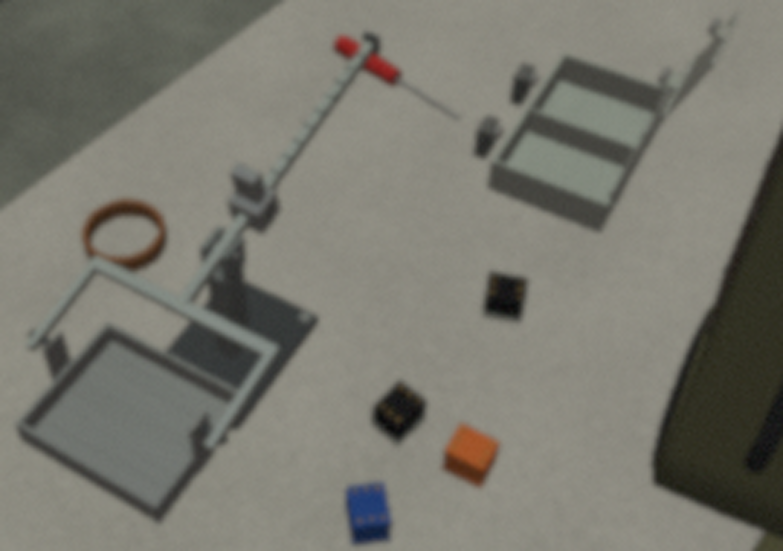

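```bash
cat > m0.py <<'E'
from h import *
import sys
W={}
for n in ("scene","side"):
    p=cv2.imread(f"pics/{n}0.png")[:,:,::-1]; d=np.load(f"{n}0.npy"); K,T=cal(n); w=cloud(d,K,T); W[n]=(p,d,K,T,w)
    hsv=cv2.cvtColor(np.ascontiguousarray(p),cv2.COLOR_RGB2HSV)
    x,y,z=w[...,0],w[...,1],w[...,2]
    area=(x>300)&(x<900)&(abs(y)<450)
    bench=area&(hsv[...,1]<60)&(hsv[...,2]>150)&(abs(z)<15)
    print(n,"bench z",np.nanmedian(z[bench]))
    for nm,m in dict(darkblack=area&(hsv[...,2]<50)&(z>15)&(z<60),orange=area&(hsv[...,1]>150)&(hsv[...,0]<20),blue=area&(hsv[...,1]>120)&(hsv[...,0]>100)&(hsv[...,0]<130),plate=area&(z>6)&(z<20)&(hsv[...,2]<110)).items():
        k,l,s,c=cv2.connectedComponentsWithStats(m.astype(np.uint8),connectivity=8)
        for i in range(1,k):
            if s[i,4]>12:
                q=w[l==i]; r=cv2.minAreaRect(q[:,:2].astype(np.float32))
                print(nm,np.round(c[i]),s[i,4],"rect c",np.round(r[0]),"size",np.round(r[1]),"ang",round(r[2],1),"z",np.round(np.percentile(q[:,2],[2,50,98])))
E
python3 m0.py
```

```text
scene bench z 1.3638439450749047
darkblack [362. 193.] 86 rect c [356. 411.] size [86. 46.] ang 18.4 z [18. 28. 38.]
darkblack [232. 204.] 18 rect c [452. -89.] size [32. 16.] ang 78.5 z [17. 23. 30.]
orange [275. 190.] 20 rect c [364.  76.] size [41. 12.] ang 1.0 z [26. 35. 37.]
orange [154. 267.] 162 rect c [ 779. -295.] size [19. 96.] ang 82.3 z [13. 25. 30.]
orange [275. 270.] 25 rect c [779.  79.] size [20. 66.] ang 33.8 z [16. 20. 25.]
orange [274. 286.] 16 rect c [838.  74.] size [45.  6.] ang 54.7 z [14. 19. 23.]
orange [288. 286.] 18 rect c [840. 117.] size [ 6. 38.] ang 30.3 z [15. 20. 24.]
blue [304. 198.] 42 rect c [406. 186.] size [30. 28.] ang 41.2 z [21. 33. 40.]
plate [363. 200.] 32 rect c [382. 414.] size [63. 32.] ang 61.5 z [ 7. 15. 19.]
plate [232. 205.] 31 rect c [448. -93.] size [45. 25.] ang 66.6 z [ 8. 14. 20.]
plate [178. 227.] 22 rect c [ 586. -266.] size [ 7. 26.] ang 4.1 z [ 7. 13. 19.]
plate [147. 229.] 22 rect c [ 601. -369.] size [ 9. 24.] ang 2.8 z [ 6. 13. 18.]
plate [290. 240.] 804 rect c [619. 128.] size [106. 145.] ang 7.6 z [ 8. 13. 18.]
plate [28
[... 1337 characters left out ...]
e [338. 190.] 128 rect c [ 474. -229.] size [135.  11.] ang 11.2 z [ 6. 13. 20.]
plate [192. 194.] 74 rect c [822.  81.] size [74. 31.] ang 53.3 z [ 6. 14. 19.]
plate [200. 208.] 53 rect c [764.  98.] size [66. 16.] ang 86.9 z [ 6. 13. 20.]
plate [244. 234.] 452 rect c [575. 105.] size [ 74. 171.] ang 38.0 z [ 7. 12. 16.]
plate [323. 227.] 42 rect c [428. -75.] size [38.  5.] ang 25.6 z [ 6. 14. 20.]
plate [223. 242.] 346 rect c [622. 149.] size [88. 45.] ang 8.3 z [ 9. 12. 16.]
plate [286. 267.] 51 rect c [430.  99.] size [50. 26.] ang 43.9 z [ 6. 11. 19.]
plate [311. 282.] 43 rect c [355.  99.] size [42. 16.] ang 33.9 z [ 7. 14. 20.]
plate [278. 304.] 38 rect c [385. 203.] size [33.  5.] ang 40.5 z [ 7. 14. 20.]
  return np.nanmean(a, axis, out=out, keepdims=keepdims)
```

```bash
python3 -m handwheel '[[[-28,0,28,0,2,0,1],[-56,0,56,0,4,0,1],[-84,0,85,0,6,0,1],[-112,0,114,0,8.5,0,1],[-140,0,142,0,8.5,0,1]]]' 20
python3 - <<'E'
from h import *
s=st(); print(np.round(totool(np.array([440,-10,213])-s["eef_pos"]),1))
E
```

```text
clock: 0.57
eef_pos: [250.8, -352.3, 212.9]
eef_rot: [-1.571, 0.001, -1.441]
wrist_force: [1.0, 0.1, -0.3]
finger_gap: 93.8
t 0.57 pos [ 250.8 -352.3  212.9] rot [-1.571e+00  1.000e-03 -1.441e+00] F [ 1.   0.1 -0.3] gap 93.8
[-3.149e+02  3.000e-01  2.321e+02]
```

```bash
python3 -m handwheel '[[[-33,0,25,0,0,0,1],[-66,0,50,0,0,0,1],[-99,0,75,0,0,0,1],[-132,0,98,0,0,0,1],[-164,0,121,0,0,0,1]]]'
python3 -m handwheel '[[[-33,0,25,0,0,0,1],[-66,0,50,0,0,0,1],[-99,0,75,0,0,0,1],[-132,0,98,0,0,0,1],[-164,0,121,0,0,0,1]]]'
python3 -m handwheel '[[[0,0,0,0,0,0,1],[0,0,0,0,0,0,1]]]'
python3 - <<'E'
from h import *
st(); p,d,K,T=snap("wrist","1"); np.save("wrist1.npy",d); st()
p,d,K,T=snap("side","1");np.save("side1.npy",d);p,d,K,T=snap("scene","1")
E
```

```text
clock: 0.98
eef_pos: [349.8, -171.9, 213.2]
eef_rot: [-1.571, 0.001, -1.441]
wrist_force: [0.6, -0.3, 0.3]
finger_gap: 94.1
clock: 1.4
eef_pos: [449.0, 8.7, 213.4]
eef_rot: [-1.57, 0.001, -1.44]
wrist_force: [-0.2, -1.2, 0.5]
finger_gap: 93.8
clock: 1.57
eef_pos: [449.1, 10.2, 213.0]
eef_rot: [-1.571, 0.001, -1.437]
wrist_force: [-1.2, -0.6, -0.2]
finger_gap: 94.1
t 1.57 pos [449.1  10.2 213. ] rot [-1.571e+00  1.000e-03 -1.437e+00] F [-1.2 -0.6 -0.2] gap 94.1
t 1.62 pos [448.8   9.  213. ] rot [-1.571e+00  1.000e-03 -1.439e+00] F [-0.7 -0.6  0.5] gap 94.2
```

View pics/wrist_1.png

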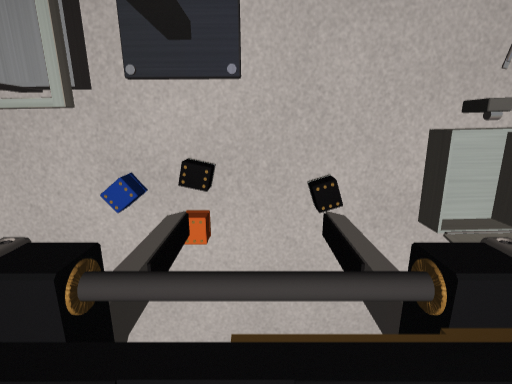

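View pics/side_1.png

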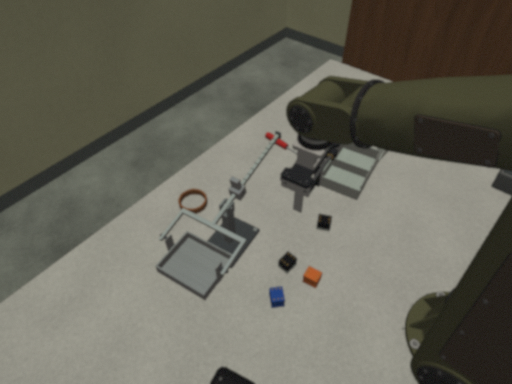

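```bash
cat > mods.py <<'E'
from h import *
def mods(p,d,K,T,zt=34,box=None,vmax=60,tol=7,mn=60):
    w=cloud(d,K,T); hsv=cv2.cvtColor(np.ascontiguousarray(p),cv2.COLOR_RGB2HSV)
    m=(abs(w[...,2]-zt)<tol)
    if box is not None: m&=(w[...,0]>box[0])&(w[...,0]<box[1])&(w[...,1]>box[2])&(w[...,1]<box[3])
    m=m.astype(np.uint8); k,l,s,c=cv2.connectedComponentsWithStats(m); out=[]
    for i in range(1,k):
        if s[i,4]<mn: continue
        vv,uu=np.nonzero(l==i)
        col=np.median(hsv[l==i],0)
        q=np.array([ray(u,v,K,T,zt)[:2] for u,v in zip(uu,vv)],np.float32); r=cv2.minAreaRect(q)
        (wd,ht),a=r[1],r[2]
        if wd<ht: wd,ht,a=ht,wd,a+90   # a = direction of long side
        a=(a+90)%180-90
        print("px",np.round(c[i]),s[i,4],"c",np.round(r[0],1),"LxW",np.round([wd,ht],1),"long dir deg",round(a,1),"hsv",col,"z",round(float(np.median(w[l==i][:,2])),1))
        out.append((r[0],wd,ht,a,col))
    return out
E
python3 - <<'E'
from mods import *
p=cv2.imread("pics/wrist_1.png")[:,:,::-1]; d=np.load("wrist1.npy"); K,T=cal("wrist")
mods(p,d,K,T,box=(330,560,-150,260))
crop(p,80,140,380,260,2.6,"wcrop1")
w=cloud(d,K,T)
for b in [(150,130),(260,150),(400,150),(260,210)]: print(b,np.round(w[b[1],b[0]],1))
E
```

```text
px [195. 176.] 802 c [437.9  87.1] LxW [40.7 35.1] long dir deg 85.4 hsv [18. 18. 16.] z 35.3
px [120. 194.] 790 c [399.6 185.1] LxW [43.9 34.4] long dir deg -43.8 hsv [112. 207. 132.] z 35.3
px [327. 195.] 769 c [434.2 -89.7] LxW [41.8 34.6] long dir deg 25.7 hsv [30. 20. 15.] z 34.9
px [197. 231.] 547 c [361.6  81.3] LxW [41.5 33. ] long dir deg 7.4 hsv [ 10. 209. 196.] z 35.1
(150, 130) [487.2 160.2   1.6]
(260, 150) [4.794e+02 5.700e+00 2.000e-01]
(400, 150) [ 5.048e+02 -1.898e+02  3.000e-01]
(260, 210) [391.7  -6.    1.3]
```

View pics/wcrop1.png

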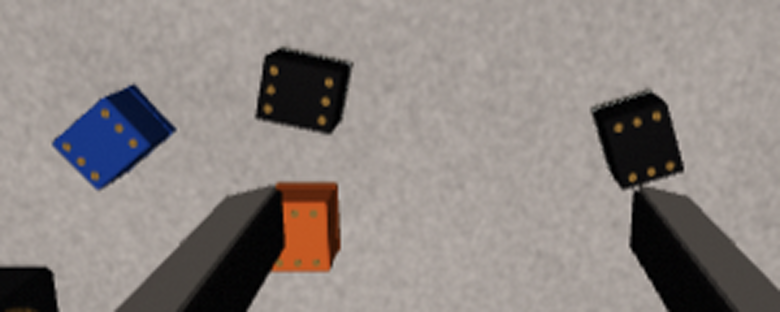

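```bash
python3 -m handwheel '[[[-39,0,0,0,6,0,0.5],[-78.7,0,-0.6,0,12.2,0,0.5],[-78.7,35,-0.6,0,12.2,0,0.5],[-78.7,70,-0.6,0,12.2,0,0.5],[-78.7,90,-0.6,0,12.2,0,0.5]]]'
python3 -m handwheel '[[[0,0,0,0,0,0,0.5],[0,0,0,0,0,0,0.5]]]'
python3 - <<'E'
from mods import *
s=st(); p,d,K,T=snap("wrist","2")
mods(p,d,K,T,box=(330,560,-150,260)); s=st()
E
```

```text
clock: 2.13
eef_pos: [436.4, 84.9, 120.8]
eef_rot: [-1.573, 0.0, -1.655]
wrist_force: [0.3, -0.4, -0.8]
finger_gap: 70.7
clock: 2.3
eef_pos: [436.0, 83.7, 120.7]
eef_rot: [-1.575, -0.0, -1.657]
wrist_force: [-0.2, -0.4, 1.4]
finger_gap: 70.3
t 2.3 pos [436.   83.7 120.7] rot [-1.575 -0.    -1.657] F [-0.2 -0.4  1.4] gap 70.3
px [430. 179.] 1561 c [435.3 -86. ] LxW [42.9 36. ] long dir deg 25.7 hsv [105.  20.  15.] z 34.4
px [249. 191.] 1382 c [438.5  89.8] LxW [39.8 34.5] long dir deg 85.0 hsv [18. 17. 18.] z 34.8
px [154. 233.] 955 c [402.4 190.5] LxW [43.6 25.4] long dir deg -43.7 hsv [112. 207. 144.] z 34.9
px [260. 257.] 916 c [365.4  85.3] LxW [36.  34.1] long dir deg 7.8 hsv [ 10. 209. 209.] z 34.7
t 2.35 pos [436.8  84.  121.9] rot [-1.572  0.    -1.657] F [-0.7 -0.6  0.9] gap 70.7
```

View pics/wrist_2.png

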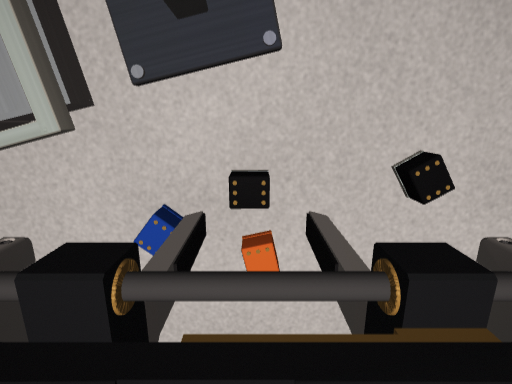

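```bash
python3 -m handwheel '[[[-4,38,0.8,0,0,0,0.5],[-4,74,0.8,0,0,0,0.5],[-4,108,0.8,0,0,0,0.5],[-4,108,0.8,0,0,0,0.5]]]' 30
python3 -m handwheel '[[[0,0,0,0,0,0,-0.3],[0,0,0,0,0,0,-0.3],[0,0,0,0,0,0,-0.3],[0,0,0,0,0,0,-0.3],[0,0,0,0,0,0,-0.3]]]' 30
python3 - <<'E'
from h import *
st()
E
```

```text
clock: 2.68
eef_pos: [435.9, 87.2, 10.6]
eef_rot: [-1.578, -0.001, -1.658]
wrist_force: [-0.2, 0.0, -0.6]
finger_gap: 70.6
clock: 3.1
eef_pos: [436.8, 87.3, 12.1]
eef_rot: [-1.575, -0.0, -1.658]
wrist_force: [0.8, 0.6, 0.3]
finger_gap: 40.6
t 3.1 pos [436.8  87.3  12.1] rot [-1.575 -0.    -1.658] F [0.8 0.6 0.3] gap 40.6
```

```bash
python3 -m handwheel '[[[0,-30,0,0,0,0,-0.6],[0,-70,0,0,0,0,-0.6],[0,-110,0,0,0,0,-0.6],[0,-150,0,0,0,0,-0.6],[0,-190,0,0,0,0,-0.6]]]' 30
python3 -m handwheel '[[[0,-38,0,0,-4,0,-0.6],[-33,-50,20,0,-8,0,-0.6],[-66,-50,40,0,-12.2,0,-0.6],[-90,-50,55,0,-12.2,0,-0.6],[-90,-50,55,0,-12.2,0,-0.6]]]' 30
python3 - <<'E'
from h import *
st(); p,d,K,T=snap("wrist","3");np.save("wrist3.npy",d); st()
print(np.round(totool(np.array([599,277,250])-read_state()["eef_pos"]),1))
E
```

```text
clock: 3.52
eef_pos: [437.1, 87.2, 204.9]
eef_rot: [-1.574, -0.0, -1.658]
wrist_force: [-0.0, -0.0, -2.0]
finger_gap: 39.8
clock: 3.93
eef_pos: [501.3, 175.1, 254.8]
eef_rot: [-1.574, 0.001, -1.442]
wrist_force: [-0.3, -0.1, -1.8]
finger_gap: 39.9
t 3.93 pos [501.3 175.1 254.8] rot [-1.574e+00  1.000e-03 -1.442e+00] F [-0.3 -0.1 -1.8] gap 39.9
t 3.98 pos [500.2 173.5 254.6] rot [-1.575e+00  1.000e-03 -1.443e+00] F [-0.8 -0.2 -2.5] gap 39.7
[-90.1   4.2 111.2]
```

View pics/wrist_3.png

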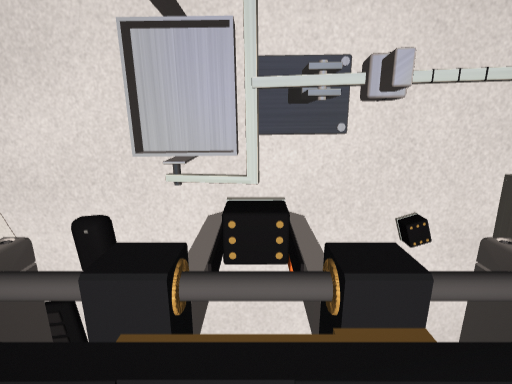

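```bash
python3 - <<'E'
from h import *
p=cv2.imread("pics/wrist_3.png")[:,:,::-1]; d=np.load("wrist3.npy"); K,T=cal("wrist"); w=cloud(d,K,T)
x,y,z=np.moveaxis(w,-1,0)
def comp(m,mn,name,plane=None):
    k,l,s,c=cv2.connectedComponentsWithStats(m.astype(np.uint8))
    for i in range(1,k):
        if s[i,4]<mn: continue
        q=w[l==i]; r=cv2.minAreaRect(q[:,:2].astype(np.float32)); print(name,np.round(c[i]),s[i,4],np.round(r[0],1),np.round(r[1],1),round(r[2],1),"z",np.round(np.percentile(q[:,2],[3,50,97]),1))
v,u=np.mgrid[:384,:512]
up=(v<190)
comp(up&(z>6)&(z<20)&(p.max(-1)<120),500,"plate")
comp(up&(z>65)&(z<88)&(u<245),500,"floor")
comp(up&(z>92)&(z<112)&(u<245),300,"rim")
comp(up&(z>135)&(z<185)&(u>258)&(u<370),200,"beam")
comp(up&(z>135)&(z<185)&(u>410),200,"beam2")
comp(up&(z>180)&(z<250),30,"fin")
comp(up&(z>125)&(z<165)&(u<262),100,"fork")
for a in [(180,80),(180,140),(180,30),(300,78),(330,80),(420,76),(500,73),(403,66),(388,60),(252,40),(252,170)]: print(a,np.round(w[a[1],a[0]],1))
E
```

```text
plate [295.  64.] 1280 [655.  123.6] [ 26.8 132.4] 9.8 z [10.8 12.4 14. ]
plate [301. 113.] 3355 [591.9 114.8] [ 65.2 130.9] 8.0 z [10.9 12.5 14. ]
floor [181.  87.] 12663 [591.6 273.9] [143.  117.8] 8.0 z [73.8 75.3 83.5]
rim [173.  76.] 2668 [591.6 273.1] [155.3 127. ] 8.1 z [ 92.8  98.9 104.6]
beam [322.  81.] 2581 [611.  131.8] [ 34.9 104.5] 7.5 z [146.5 166.3 180.8]
beam2 [440.  77.] 726 [627.4  15.8] [10.3 78.5] 7.7 z [174.7 181.7 184.9]
fin [390.  73.] 2123 [619.4  74. ] [36.6 39.5] 7.1 z [181.8 205.5 222.6]
fin [469.  75.] 1202 [627.7  14.1] [10.5 73.1] 7.9 z [180.5 185.7 191.1]
fork [164.   3.] 166 [665.7 282.9] [ 3.1 24.2] 11.1 z [125.7 132.3 139.6]
fork [237. 112.] 3480 [581.7 230. ] [176.1 101.1] 5.6 z [137.6 153.7 156.2]
(180, 80) [604.9 279.4  74.9]
(180, 140) [533.2 275.1  75.2]
(180, 30) [659.1 282.3  76.3]
(300, 78) [611.3 146.9 162.4]
(330, 80) [612.3 120.7 167.1]
(420, 76) [622.8  48.9 179.9]
(500, 73) [630.9  -8.9 190.3]
(403, 66) [618.3  85.1 222.3]
(388, 60) [624.8  89.7 206.3]
(252, 40) [638.9 194.5 154.7]
(252, 170) [520.3 179.7 154.1]
```

```bash
python3 -m handwheel '[[[-29,0,23,0,0,0,-0.6],[-58,0,47,0,0,0,-0.6],[-87.7,0,70.4,0,0,0,-0.6],[-87.7,30,70.4,0,0,0,-0.6],[-87.7,70,70.4,0,0,0,-0.6]]]'
python3 - <<'E'
from h import *
s=st(); print(np.round(totool(np.array([558.9,269.5,90])-s["eef_pos"]),1))
E
```

```text
clock: 4.4
eef_pos: [560.0, 270.7, 186.7]
eef_rot: [-1.568, 0.002, -1.442]
wrist_force: [0.4, 0.3, -1.8]
finger_gap: 39.9
t 4.4 pos [560.  270.7 186.7] rot [-1.568  0.002 -1.442] F [ 0.4  0.3 -1.8] gap 39.9
[ 1.3 96.7 -1.5]
```

```bash
python3 -m handwheel '[[[1,35,-1,0,0,0,-0.6],[1,70,-1,0,0,0,-0.6],[1,92,-1,0,0,0,-0.6],[1,97,-1,0,0,0,-0.6],[1,97,-1,0,0,0,-0.6]]]'
python3 - <<'E'
from h import *
s=st(); p,d,K,T=snap("wrist","4")
E
```

```text
clock: 4.82
eef_pos: [558.9, 269.1, 89.4]
eef_rot: [-1.57, 0.002, -1.442]
wrist_force: [0.3, 0.2, -0.4]
finger_gap: 39.8
t 4.82 pos [558.9 269.1  89.4] rot [-1.57   0.002 -1.442] F [ 0.3  0.2 -0.4] gap 39.8
```

View pics/wrist_4.png

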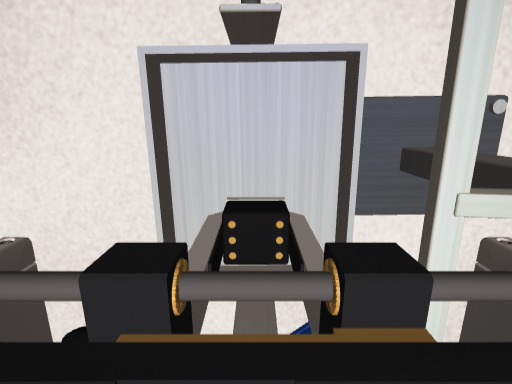

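```bash
python3 -m handwheel '[[[0,0,0,0,0,0,0.2],[0,0,0,0,0,0,0.2],[0,0,0,0,0,0,0.2],[0,-10,0,0,0,0,0.2],[0,-45,0,0,0,0,0.2]]]'
python3 -m handwheel '[[[0,-40,0,0,0,0,0.3],[0,-80,0,0,0,0,0.3],[0,-115,0,0,0,0,0.5],[0,-115,0,0,0,0,0.5]]]'
python3 - <<'E'
from h import *
s=st(); p,d,K,T=snap("wrist","5");snap("side","5")
print(np.round(totool(np.array([435,-88,240])-s["eef_pos"]),1))
E
```

```text
clock: 5.28
eef_pos: [557.6, 268.5, 132.6]
eef_rot: [-1.575, 0.001, -1.442]
wrist_force: [-0.6, -1.0, -0.3]
finger_gap: 56.0
clock: 5.62
eef_pos: [559.7, 269.3, 256.9]
eef_rot: [-1.563, 0.004, -1.442]
wrist_force: [0.5, 0.0, 0.6]
finger_gap: 69.5
t 5.62 pos [559.7 269.3 256.9] rot [-1.563  0.004 -1.442] F [0.5 0.  0.6] gap 69.5
[ 338.4   16.6 -169.4]
```

View pics/wrist_5.png

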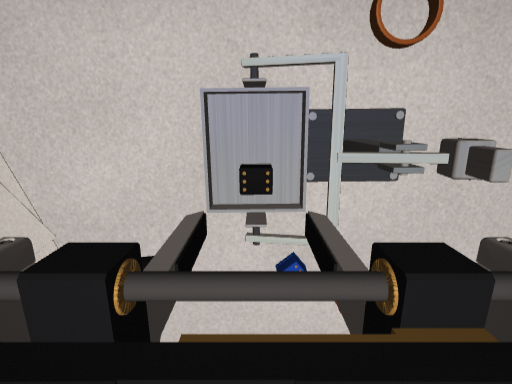

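View pics/side_5.png

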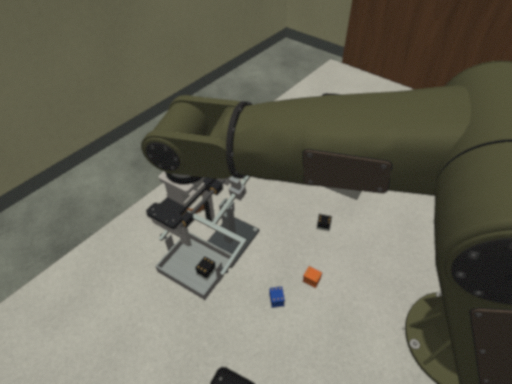

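```bash
python3 -m handwheel '[[[35,0,-17,0,-3,0,0.5],[70,0,-35,0,-7,0,0.5],[105,0,-53,0,-11,0,0.5],[140,0,-70,0,-15,0,0.5],[172,5,-86,0,-18,0,0.5]]]'
python3 - <<'E'
from h import *
s=st(); print(np.round(totool(np.array([435,-88,150])-s["eef_pos"]),1))
E
```

```text
clock: 6.13
eef_pos: [493.8, 85.4, 244.2]
eef_rot: [-1.572, 0.002, -1.124]
wrist_force: [1.1, -1.1, 0.5]
finger_gap: 70.6
t 6.13 pos [493.8  85.4 244.2] rot [-1.572  0.002 -1.124] F [ 1.1 -1.1  0.5] gap 70.6
[ 131.2   94.1 -127.8]
```

```bash
python3 -m handwheel '[[[28,0,-27,0,0,0,0.5],[56,10,-55,0,0,0,0.5],[84,35,-82,0,0,0,0.5],[110,65,-107,0,0,0,0.5],[131,94,-128,0,0,0,0.5]]]'
python3 -m handwheel '[[[0,0,0,0,0,0,0.5],[0,0,0,0,0,0,0.5]]]'
python3 - <<'E'
from mods import *
s=st(); p,d,K,T=snap("wrist","6"); o=mods(p,d,K,T,box=(330,560,-190,260)); s=st()
for (c,_,_,a,col) in o:
    if col[2]<60: print(np.round(totool(np.array([c[0],c[1],13])-s["eef_pos"]),1), "yaw want",a-90, "now",np.degrees(s["eef_rot"][2]))
E
```

```text
clock: 6.55
eef_pos: [435.7, -82.8, 155.5]
eef_rot: [-1.572, 0.002, -1.125]
wrist_force: [1.4, -0.4, -0.0]
finger_gap: 70.5
clock: 6.72
eef_pos: [434.2, -83.5, 153.8]
eef_rot: [-1.575, 0.004, -1.127]
wrist_force: [0.1, -0.0, 0.7]
finger_gap: 70.6
t 6.72 pos [434.2 -83.5 153.8] rot [-1.575  0.004 -1.127] F [ 0.1 -0.   0.7] gap 70.6
px [ 13. 106.] 1058 c [400.7 184.5] LxW [42. 36.] long dir deg -42.9 hsv [112. 209. 131.] z 34.9
px [ 91. 180.] 1218 c [361.9  83. ] LxW [42.  37.2] long dir deg 8.3 hsv [ 10. 209. 202.] z 34.9
px [260. 186.] 1078 c [434.7 -87.9] LxW [40.2 32.9] long dir deg 26.4 hsv [18. 17. 18.] z 34.8
t 6.77 pos [435.3 -82.8 155.2] rot [-1.573  0.003 -1.126] F [-0.1  1.1  0.6] gap 70.7
[  4.8 142.2  -2.5] yaw want -63.63848686218262 now -64.50907265813723
```

View pics/wrist_6.png

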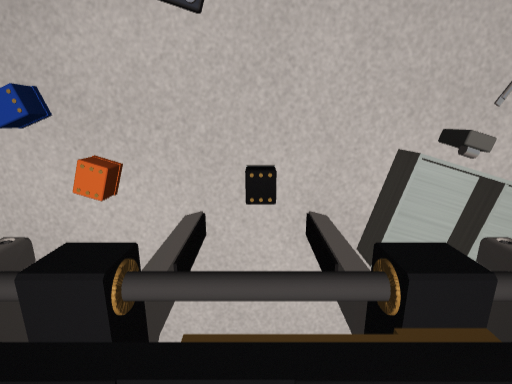

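```bash
python3 -m handwheel '[[[4.5,38,-2,0,-0.5,0,0.5],[4.5,78,-2,0,-0.5,0,0.5],[4.5,115,-2,0,-0.5,0,0.5],[4.5,141,-2,0,-0.5,0,0.5],[4.5,141,-2,0,-0.5,0,0.5]]]' 30
python3 -m handwheel '[[[0,0,0,0,0,0,-0.6],[0,0,0,0,0,0,-0.6],[0,0,0,0,0,0,-0.6],[0,0,0,0,0,0,-0.6],[0,0,0,0,0,0,-0.6]]]' 30
python3 -m handwheel '[[[0,-30,0,0,0,0,-0.6],[0,-70,0,0,0,0,-0.6],[0,-110,0,0,0,0,-0.6],[0,-150,0,0,0,0,-0.6],[0,-190,0,0,0,0,-0.6]]]' 30
python3 - <<'E'
from h import *
s=st(); print(np.round(totool(np.array([560,180,260])-s["eef_pos"]),1))
E
```

```text
clock: 7.18
eef_pos: [433.4, -85.8, 10.8]
eef_rot: [-1.578, 0.007, -1.116]
wrist_force: [-1.0, -0.1, -0.6]
finger_gap: 70.5
clock: 7.6
eef_pos: [434.1, -85.9, 12.0]
eef_rot: [-1.576, 0.006, -1.116]
wrist_force: [-0.2, -0.9, 0.1]
finger_gap: 40.5
clock: 8.02
eef_pos: [435.0, -86.3, 204.7]
eef_rot: [-1.575, 0.005, -1.116]
wrist_force: [0.2, 0.3, -0.5]
finger_gap: 32.8
t 8.02 pos [435.  -86.3 204.7] rot [-1.575  0.005 -1.116] F [ 0.2  0.3 -0.5] gap 32.8
[-184.6  -55.4  229.1]
```

```bash
python3 - <<'E'
from mods import *
s=st(); p,d,K,T=snap("wrist","7");s=st()
E
```

```text
t 8.02 pos [435.  -86.3 204.7] rot [-1.575  0.005 -1.116] F [ 0.2  0.3 -0.5] gap 32.8
t 8.07 pos [437.6 -87.  212.2] rot [-1.568 -0.002 -1.116] F [ 1.4 -0.5  7.7] gap 32.8
```

View pics/wrist_7.png

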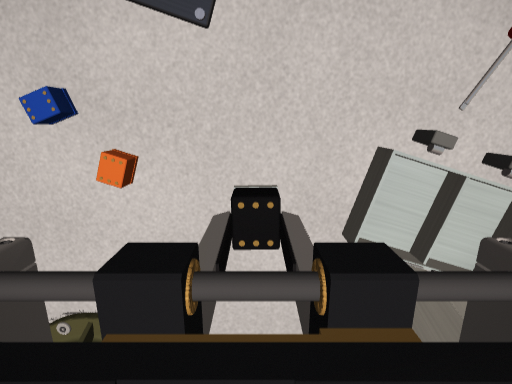

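```bash
python3 -m handwheel '[[[-20,-30,25,0,3,0,-0.6],[-46,-50,57,0,8,0,-0.6],[-71,-52,88,0,13,0,-0.6],[-96,-52,119,0,18.5,0,-0.6],[-121,-52,150,0,18.5,0,-0.6]]]' 30
python3 - <<'E'
from h import *
s=st(); print(np.round(totool(np.array([624.5,278.5,260])-s["eef_pos"]),1))
E
```

```text
clock: 8.48
eef_pos: [516.7, 83.5, 265.7]
eef_rot: [-1.565, -0.001, -1.445]
wrist_force: [1.2, -0.6, -1.0]
finger_gap: 32.9
t 8.48 pos [516.7  83.5 265.7] rot [-1.565e+00 -1.000e-03 -1.445e+00] F [ 1.2 -0.6 -1. ] gap 32.9
[-180.     6.3  131.3]
```

```bash
python3 -m handwheel '[[[-33,0,24,0,0,0,-0.6],[-66,0,48,0,0,0,-0.6],[-99,0,72,0,0,0,-0.6],[-132,0,96,0,0,0,-0.6],[-165,0,120,0,0,0,-0.6]]]' 30
python3 -m handwheel '[[[-14,0,10,0,0,0,-0.6],[-14,0,10,0,0,0,-0.6],[-14,0,10,0,0,0,-0.6]]]' 30
python3 - <<'E'
from h import *
s=st(); p,d,K,T=snap("wrist","8");s=st()
print(np.round(totool(np.array([624.5,278.5,90])-s["eef_pos"]),1))
w=cloud(d,K,T); z=w[...,2]
m=(z>65)&(z<88); q=w[m]; q=q[(q[:,0]>500)&(q[:,1]>190)]; r=cv2.minAreaRect(q[:,:2].astype(np.float32)); print(r,np.median(q[:,2]))
E
```

```text
clock: 8.9
eef_pos: [615.5, 264.1, 266.4]
eef_rot: [-1.564, -0.001, -1.445]
wrist_force: [0.8, -0.8, -1.4]
finger_gap: 32.9
clock: 9.15
eef_pos: [623.6, 279.8, 265.7]
eef_rot: [-1.565, -0.001, -1.444]
wrist_force: [0.2, -0.2, -1.5]
finger_gap: 33.1
t 9.15 pos [623.6 279.8 265.7] rot [-1.565e+00 -1.000e-03 -1.444e+00] F [ 0.2 -0.2 -1.5] gap 33.1
t 9.2 pos [623.5 278.9 266.3] rot [-1.565e+00 -1.000e-03 -1.445e+00] F [-0.2 -0.6 -1.7] gap 33.4
[  0.4 176.3  -0.2]
((594.2379150390625, 275.7069396972656), (146.5138702392578, 124.83982849121094), 7.956951141357422) 75.52842180786197
```

View pics/wrist_8.png

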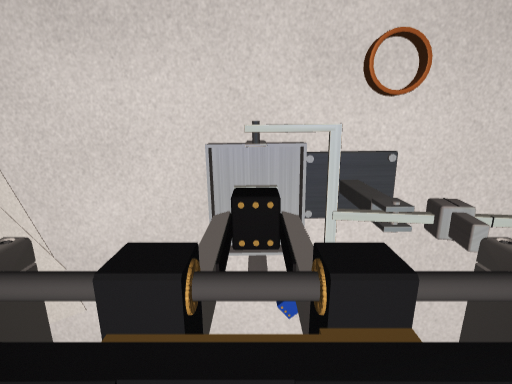

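```bash
python3 -m handwheel '[[[0,38,0,0,0,0,-0.6],[0,78,0,0,0,0,-0.6],[0,118,0,0,0,0,-0.6],[0,150,0,0,0,0,-0.6],[0,165,0,0,0,0,-0.6]]]' 30
python3 -m handwheel '[[[0,8,0,0,0,0,-0.6],[0,11,0,0,0,0,-0.6],[0,11,0,0,0,0,-0.6]]]' 30
python3 -m handwheel '[[[0,0,0,0,0,0,0.1],[0,0,0,0,0,0,0.1],[0,0,0,0,0,0,0.1],[0,-10,0,0,0,0,0.1],[0,-45,0,0,0,0,0.1]]]'
python3 -m handwheel '[[[0,-40,0,0,0,0,0.1],[0,-80,0,0,0,0,0],[0,-115,0,0,0,0,-0.2],[0,-145,0,0,0,0,-0.2],[0,-145,0,0,0,0,-0.2]]]'
python3 - <<'E'
from h import *
s=st(); p,d,K,T=snap("wrist","9");s=st(); np.save("wrist9.npy",d)
p,d,K,T=snap("scene","9"); crop(p,190,160,390,300,4,"sc9")
E
```

```text
clock: 9.62
eef_pos: [624.3, 277.5, 100.6]
eef_rot: [-1.564, -0.001, -1.446]
wrist_force: [-4.9, -3.5, 42.0]
finger_gap: 34.0
clock: 9.87
eef_pos: [626.4, 277.4, 95.6]
eef_rot: [-1.555, 0.002, -1.447]
wrist_force: [-3.5, 1.2, 24.2]
finger_gap: 34.0
clock: 10.28
eef_pos: [623.5, 275.9, 135.6]
eef_rot: [-1.565, -0.001, -1.448]
wrist_force: [0.3, 0.2, -0.6]
finger_gap: 51.8
clock: 10.7
eef_pos: [623.5, 276.0, 288.5]
eef_rot: [-1.555, 0.002, -1.448]
wrist_force: [1.1, 0.3, 0.2]
finger_gap: 38.0
t 10.7 pos [623.5 276.  288.5] rot [-1.555  0.002 -1.448] F [1.1 0.3 0.2] gap 38.0
t 10.75 pos [623.1 275.9 284.7] rot [-1.559e+00  1.000e-03 -1.448e+00] F [-1.   0.9 -0.5] gap 37.6
```

View pics/wrist_9.png

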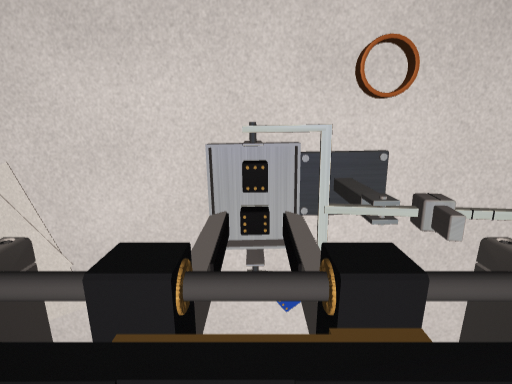

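View pics/sc9.png

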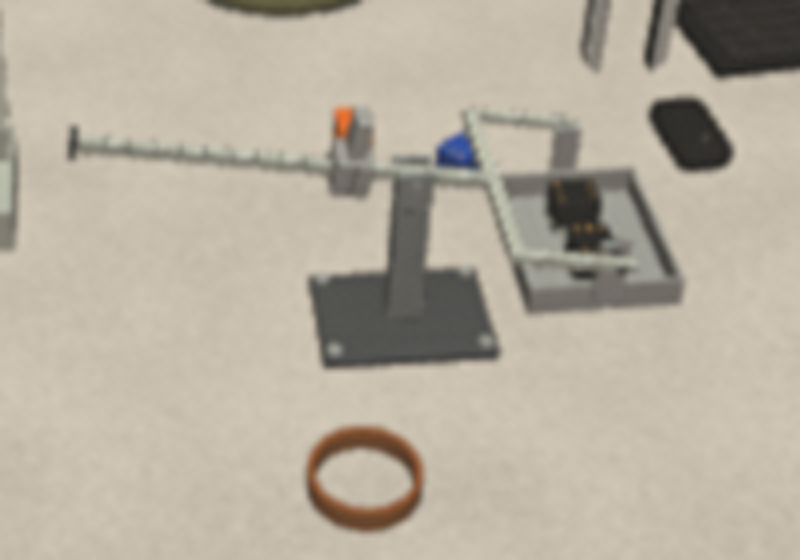

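```bash
python3 -m handwheel '[[[40,0,0,0,0,0,-0.3],[80,0,0,0,0,0,-0.3],[120,0,0,0,0,0,-0.3],[160,0,0,0,0,0,-0.3],[180,0,0,0,-0.7,0,-0.3]]]'
python3 -m handwheel '[[[0,0,0,0,0,0,-0.3],[0,0,0,0,0,0,-0.3]]]'
python3 - <<'E'
from h import *
s=st(); p,d,K,T=snap("wrist","10");s=st(); np.save("wrist10.npy",d)
w=cloud(d,K,T); z=w[...,2]; x=w[...,0];y=w[...,1]
m=(z>212)&(z<235)&(x>560)&(x<680)&(y>30)&(y<130)
k,l,ss,c=cv2.connectedComponentsWithStats(m.astype(np.uint8))
for i in range(1,k):
    if ss[i,4]>40:
        q=w[l==i]; print(c[i],ss[i,4],cv2.minAreaRect(q[:,:2].astype(np.float32)),np.percentile(q[:,2],[5,50,95]))
E
```

```text
clock: 11.22
eef_pos: [644.4, 92.8, 279.8]
eef_rot: [-1.566, -0.001, -1.439]
wrist_force: [0.9, -0.2, 0.3]
finger_gap: 33.0
clock: 11.38
eef_pos: [644.0, 91.5, 277.9]
eef_rot: [-1.57, -0.001, -1.441]
wrist_force: [0.5, 0.2, -0.2]
finger_gap: 33.0
t 11.38 pos [644.   91.5 277.9] rot [-1.570e+00 -1.000e-03 -1.441e+00] F [ 0.5  0.2 -0.2] gap 33.0
t 11.43 pos [644.   92.9 278.3] rot [-1.569e+00 -1.000e-03 -1.440e+00] F [-0.4  1.3 -0.2] gap 32.5
[259.04722793 227.20123203] 487 ((619.9283447265625, 84.84497833251953), (25.8316650390625, 14.871078491210938), 7.101879119873047) [214.49024337 221.56376995 223.17392812]
```

View pics/wrist_10.png

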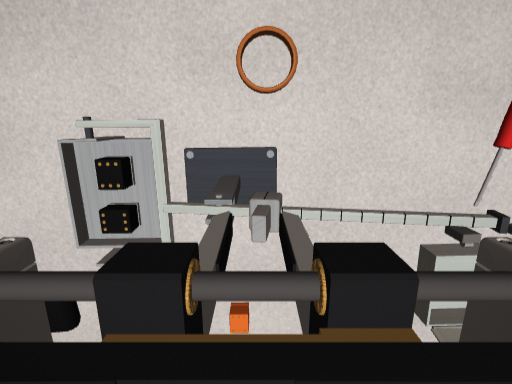

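```bash
python3 -m handwheel '[[[1,10,-12,0,0,-5,-0.2],[1.9,20,-25,0,0,-9.7,-0.2],[1.9,38,-25,0,0,-9.7,-0.2],[1.9,38,-25,0,0,-9.7,-0.2],[1.9,38,-25,0,0,-9.7,-0.2]]]' 15
python3 - <<'E'
from h import *
s=st(); p,d,K,T=snap("wrist","11");s=st()
print(np.round(totool(np.array([620.4,81.1,200.4])-s["eef_pos"]),1))
w=cloud(d,K,T); z=w[...,2]; x=w[...,0];y=w[...,1]
m=(z>212)&(z<235)&(x>560)&(x<680)&(y>30)&(y<130)
k,l,ss,c=cv2.connectedComponentsWithStats(m.astype(np.uint8))
for i in range(1,k):
    if ss[i,4]>40:
        q=w[l==i]; print(c[i],ss[i,4],cv2.minAreaRect(q[:,:2].astype(np.float32)),np.percentile(q[:,2],[5,50,95]))
E
```

```text
clock: 11.85
eef_pos: [619.1, 89.1, 239.6]
eef_rot: [-1.571, -0.169, -1.438]
wrist_force: [0.8, 0.1, -0.2]
finger_gap: 37.5
t 11.85 pos [619.1  89.1 239.6] rot [-1.571 -0.169 -1.438] F [ 0.8  0.1 -0.2] gap 37.5
t 11.9 pos [619.6  88.7 240.7] rot [-1.569 -0.169 -1.439] F [-0.3 -0.9  0.6] gap 37.5
[ 0.7 41.  -0.3]
[255.50702028 214.66770671] 641 ((619.9256591796875, 85.04122161865234), (25.512069702148438, 14.804323196411133), 8.197063446044922) [217.1736831  221.62636009 223.07527687]
[224.1875 215.9375] 48 ((621.1934814453125, 109.4343032836914), (14.554510116577148, 6.646737575531006), 46.18975830078125) [229.22187388 232.82965231 234.80439491]
```

View pics/wrist_11.png

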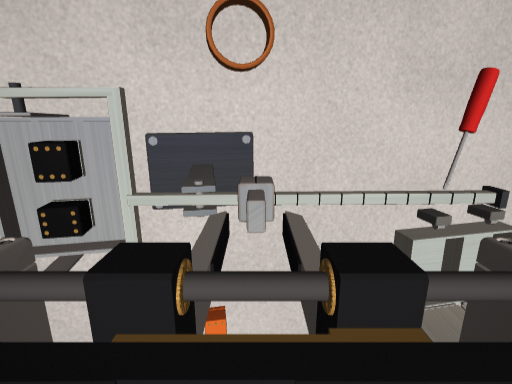

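```bash
python3 -m handwheel '[[[0.7,20,0,0,0,0,-0.2],[0.7,35,0,0,0,0,-0.2],[0.7,40,0,0,0,0,-0.2],[0.7,40,0,0,0,0,-0.2]]]' 15
python3 -m handwheel '[[[0,0,0,0,0,0,-0.9],[0,0,0,0,0,0,-0.9],[0,0,0,0,0,0,-0.9],[0,0,0,0,0,0,-0.9],[0,0,0,0,0,0,-0.9]]]' 15
python3 -m handwheel '[[[0,0,0,0,0,0,-0.9],[0,0,0,0,0,0,-0.9]]]' 15
```

```text
clock: 12.23
eef_pos: [620.7, 81.2, 200.9]
eef_rot: [-1.57, -0.169, -1.439]
wrist_force: [0.5, 0.0, -0.4]
finger_gap: 37.5
clock: 12.65
eef_pos: [620.9, 81.4, 201.7]
eef_rot: [-1.569, -0.169, -1.439]
wrist_force: [0.1, 1.6, 3.3]
finger_gap: 13.6
clock: 12.82
eef_pos: [620.9, 81.4, 201.7]
eef_rot: [-1.569, -0.169, -1.439]
wrist_force: [0.2, 1.3, -0.1]
finger_gap: 14.2
```

```bash
python3 -m handwheel '[[[8,0,0,0,0,0,-0.9],[20,0,0,0,0,0,-0.9],[32,0,0,0,0,0,-0.9],[44,0,0,0,0,0,-0.9],[53,0,0,0,0,0,-0.9]]]' 15
python3 - <<'E'
from h import *
s=st(); p,d,K,T=snap("wrist","12");s=st()
E
```

```text
clock: 13.23
eef_pos: [628.4, 27.6, 211.1]
eef_rot: [-1.568, -0.169, -1.44]
wrist_force: [6.0, 3.4, -2.3]
finger_gap: 13.9
t 13.23 pos [628.4  27.6 211.1] rot [-1.568 -0.169 -1.44 ] F [ 6.   3.4 -2.3] gap 13.9
t 13.28 pos [628.6  26.2 211.3] rot [-1.567 -0.17  -1.441] F [ 6.6 -1.7 -1.3] gap 13.8
```

View pics/wrist_12.png

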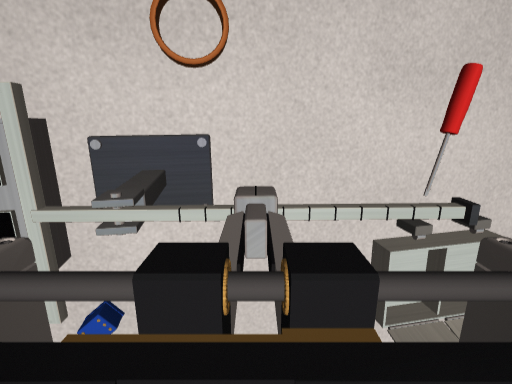

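```bash
python3 -m handwheel '[[[8,0,0.5,0,0,0,-0.9],[20,0,0.7,0,0,0,-0.9],[32,0,0.9,0,0,0,-0.9],[44,0,1.1,0,0,0,-0.9],[52,0,1.2,0,0,0,-0.9]]]' 15
python3 -m handwheel '[[[0,0,0,0,0,0,-0.3],[0,0,0,0,0,0,-0.3],[0,0,0,0,0,0,-0.3],[0,-8,0,0,0,0,-0.2],[0,-40,0,0,0,0,-0.2]]]'
python3 -m handwheel '[[[0,-25,0,0,0,5,-0.2],[0,-30,0,0,0,9.7,-0.2],[0,-30,0,0,0,9.7,-0.2],[0,-30,0,0,0,9.7,-0.2]]]'
python3 - <<'E'
from h import *
s=st(); p,d,K,T=snap("wrist","13");s=st()
E
```

```text
clock: 13.7
eef_pos: [636.3, -26.5, 220.3]
eef_rot: [-1.568, -0.17, -1.442]
wrist_force: [-3.7, 2.0, -0.8]
finger_gap: 13.8
clock: 14.12
eef_pos: [634.0, -19.7, 255.9]
eef_rot: [-1.576, -0.169, -1.441]
wrist_force: [0.8, -0.5, -0.4]
finger_gap: 37.3
clock: 14.45
eef_pos: [633.5, -15.2, 285.4]
eef_rot: [-1.575, -0.002, -1.443]
wrist_force: [-0.1, 1.1, -0.2]
finger_gap: 37.8
t 14.45 pos [633.5 -15.2 285.4] rot [-1.575 -0.002 -1.443] F [-0.1  1.1 -0.2] gap 37.8
t 14.5 pos [633.3 -14.7 284.7] rot [-1.577 -0.002 -1.442] F [-0.3 -0.5 -0.5] gap 37.3
```

View pics/wrist_13.png

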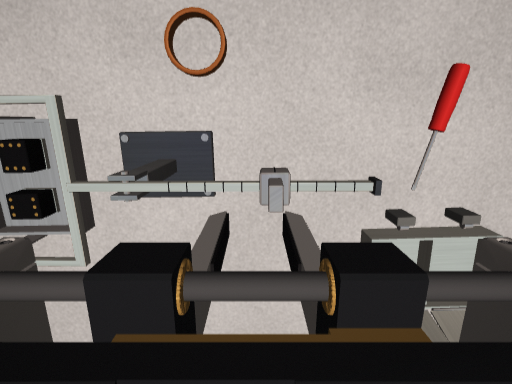

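```bash
for i in 1 2 3 4 5 6; do python3 -m handwheel '[[[0,0,0,0,0,0,-0.2],[0,0,0,0,0,0,-0.2],[0,0,0,0,0,0,-0.2],[0,0,0,0,0,0,-0.2],[0,0,0,0,0,0,-0.2]]]' | head -1; done
cat > tilt.py <<'E'
from h import *
def tilt(tag,n="wrist",o=np.array([612.2,127.]),yaw=np.radians(7.9)):
    p,d,K,T=snap(n,tag); w=cloud(d,K,T)
    X=np.array([np.cos(yaw),np.sin(yaw)]); Y=np.array([-X[1],X[0]])
    xs=(w[...,:2]-o)@X; ys=(w[...,:2]-o)@Y; z=w[...,2]
    m=(abs(xs)<3.5)&(ys>-245)&(ys<62)&(z>110)&(z<230)
    yy,zz=ys[m],z[m]
    keep=np.ones(len(yy),bool)
    for _ in range(20):
        c=np.polyfit(yy[keep],zz[keep],1); r=zz-np.polyval(c,yy); keep=abs(r)<max(2.0,1.5*np.std(r[keep]) )
    print(n,"tilt",round(np.arctan(c[0]),4),"z at pivot (166 exp)",round(c[1],1),"n",keep.sum(),"of",len(yy),"y range",np.round(np.percentile(yy[keep],[1,99])),"rms",round(np.std(r[keep]),2))
    f=(abs(xs)<14)&(r.max()>0) if False else None
    hm=(abs(xs)<15)&(z-np.polyval(c,ys)>25)&(z-np.polyval(c,ys)<60)&(ys>-270)&(ys<0)
    k,l,ss,cc=cv2.connectedComponentsWithStats(hm.astype(np.uint8))
    for i in range(1,k):
        if ss[i,4]>60: print(" fin?",np.round(cc[i]),ss[i,4],"ys",np.round(np.percentile(ys[l==i],[2,50,98]),1),"z",np.round(np.percentile(z[l==i],[50,95]),1), "xyz",np.round(np.median(w[l==i],0),1))
E
python3 - <<'E'
from tilt import *
st(); tilt("14"); 
for i in range(3): tilt(None)
st()
p,d,K,T=snap("scene","14"); crop(p,190,160,390,300,4,"sc14")
E
```

```text
clock: 14.92
clock: 15.33
clock: 15.75
clock: 16.17
clock: 16.58
clock: 17.0
t 17.0 pos [633.3 -14.5 284.5] rot [-1.577 -0.002 -1.442] F [ 0.5  0.3 -0.8] gap 38.3
wrist tilt -0.0198 z at pivot (166 exp) 167.1 n 1503 of 1768 y range [-242.   59.] rms 0.68
 fin? [277. 195.] 469 ys [-169.6 -163.  -156.7] z [217.  218.2] xyz [639. -34. 217.]
wrist tilt -0.0196 z at pivot (166 exp) 167.1 n 1513 of 1764 y range [-242.   59.] rms 0.66
 fin? [277. 195.] 468 ys [-169.5 -163.  -156.7] z [217.  218.3] xyz [639.  -33.9 217. ]
wrist tilt -0.0197 z at pivot (166 exp) 167.1 n 1514 of 1766 y range [-243.   59.] rms 0.67
 fin? [277. 195.] 466 ys [-169.6 -163.  -156.6] z [217.1 218.2] xyz [638.9 -33.9 217.1]
wrist tilt -0.0197 z at pivot (166 exp) 167.1 n 1508 of 1766 y range [-243.   59.] rms 0.67
 fin? [277. 195.] 468 ys [-169.6 -163.  -156.7] z [217.  218.3] xyz [638.9 -34.  217. ]
t 17.2 pos [633.3 -14.5 284.5] rot [-1.577 -0.002 -1.442] F [-0.4  0.4  0.5] gap 37.5
```

View pics/sc14.png

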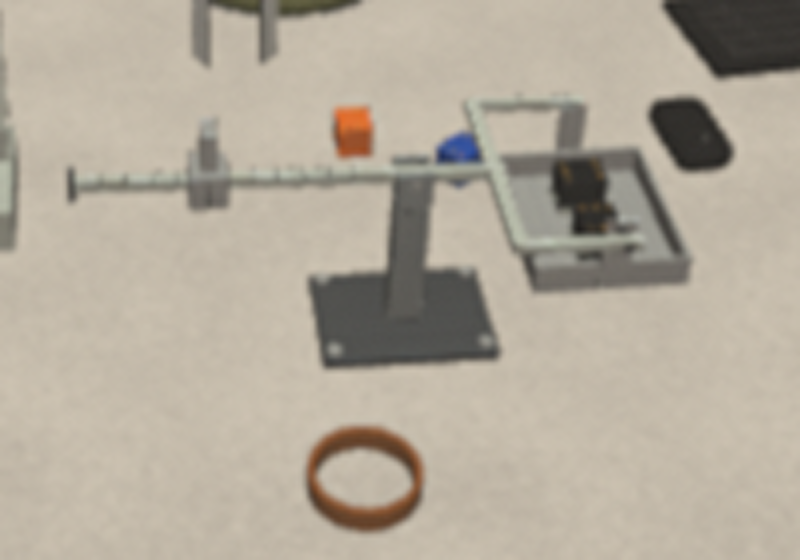

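```bash
python3 - <<'E'
from tilt import *
import h
yaw=np.radians(7.9); X=np.array([np.cos(yaw),np.sin(yaw)]); Y=np.array([-X[1],X[0]]); o=np.array([612.2,127])
def bench(w):
    xs=(w[...,:2]-o)@X; ys=(w[...,:2]-o)@Y; z=w[...,2]
    m=(abs(z)<8)&(abs(xs)<200)&(abs(ys)<300); A=np.c_[xs[m],ys[m],np.ones(m.sum())]
    print("bench slope x,y,z0",np.round(np.linalg.lstsq(A,z[m],rcond=None)[0],4))
p,d,K,T=snap("wrist"); bench(cloud(d,K,T))
for n in ("scene","side"):
    tilt("14b",n); p,d,K,T=snap(n); bench(cloud(d,K,T))
# old stop view
c=imaging.get_calibration("wrist"); T=np.eye(4); T[:3,:3]=Ro.from_euler("xyz",[-1.5695,-.001,-1.4405]).as_matrix(); T[:3,3]=[644,92,278]; T=T@c["hand_eye"]
d=np.load("wrist10.npy"); w=cloud(d,K,T); bench(w)
xs=(w[...,:2]-o)@X; ys=(w[...,:2]-o)@Y; z=w[...,2]
m=(abs(xs)<3.5)&(ys>-245)&(ys<62)&(z>140)&(z<215); yy,zz=ys[m],z[m]; keep=np.ones(len(yy),bool)
for _ in range(20):
    cc=np.polyfit(yy[keep],zz[keep],1); r=zz-np.polyval(cc,yy); keep=abs(r)<max(2,1.5*np.std(r[keep]))
print("stop tilt",np.arctan(cc[0]),cc[1],keep.sum())
E
```

```text
bench slope x,y,z0 [2.0000e-04 1.7000e-03 1.1362e+00]
scene tilt -0.0208 z at pivot (166 exp) 167.2 n 75 of 117 y range [-242.   56.] rms 1.03
bench slope x,y,z0 [-1.5000e-03 -5.0000e-04  1.3856e+00]
side tilt -0.0221 z at pivot (166 exp) 166.0 n 171 of 354 y range [-239.   58.] rms 1.07
 fin? [259. 156.] 90 ys [-169.3 -158.3 -155.1] z [211.2 217.7] xyz [633.6 -29.9 211.2]
bench slope x,y,z0 [0.0005 0.0006 0.2687]
bench slope x,y,z0 [7.3700e-02 1.0000e-04 2.1616e+00]
stop tilt -0.34893696848852657 166.81047820366317 166
```

```bash
python3 -m handwheel '[[[22.6,10,2,0,0,-1.2,-0.2],[22.6,45,2,0,0,-1.2,-0.2],[22.6,72,2,0,0,-1.2,-0.2],[22.6,87.5,2,0,0,-1.2,-0.2],[22.6,87.5,2,0,0,-1.2,-0.2]]]' 10
python3 -m handwheel '[[[0,0,0,0,0,0,-0.2]]]' 10
python3 - <<'E'
from h import *
s=st(); p,d,K,T=snap("wrist","15")
print(np.round(totool(np.array([638.3,-36.6,197])-s["eef_pos"]),1))
E
```

```text
clock: 17.92
eef_pos: [636.3, -36.9, 193.2]
eef_rot: [-1.583, -0.022, -1.442]
wrist_force: [0.4, 0.2, 0.2]
finger_gap: 37.5
clock: 18.0
eef_pos: [636.6, -36.9, 193.9]
eef_rot: [-1.582, -0.022, -1.442]
wrist_force: [-0.2, 0.6, 0.8]
finger_gap: 37.9
t 18.0 pos [636.6 -36.9 193.9] rot [-1.582 -0.022 -1.442] F [-0.2  0.6  0.8] gap 37.9
[-0.  -3.1  1.7]
```

View pics/wrist_15.png

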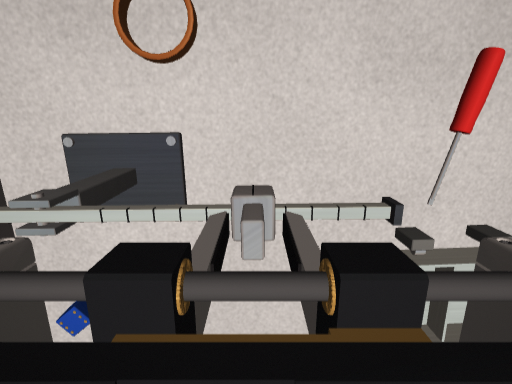

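```bash
python3 -m handwheel '[[[0,-3,1.5,0.6,0,0,-0.2],[0,-3,1.5,0.6,0,0,-0.9],[0,-3,1.5,0.6,0,0,-0.9],[0,-3,1.5,0.6,0,0,-0.9],[0,-3,1.5,0.6,0,0,-0.9]]]' 10
python3 -m handwheel '[[[0,0,0,0,0,0,-0.9],[0,0,0,0,0,0,-0.9]]]' 10
python3 - <<'E'
from tilt import *
st(); tilt("16"); st()
E
```

```text
clock: 18.47
eef_pos: [638.0, -36.5, 197.1]
eef_rot: [-1.572, -0.022, -1.442]
wrist_force: [0.3, 1.4, -0.5]
finger_gap: 14.3
clock: 18.63
eef_pos: [638.0, -36.5, 197.2]
eef_rot: [-1.572, -0.022, -1.442]
wrist_force: [-0.1, 1.0, -0.6]
finger_gap: 13.8
t 18.63 pos [638.  -36.5 197.2] rot [-1.572 -0.022 -1.442] F [-0.1  1.  -0.6] gap 13.8
wrist tilt -0.0187 z at pivot (166 exp) 167.1 n 2432 of 2890 y range [-243.   30.] rms 0.62
 fin? [255. 231.] 1978 ys [-183.1 -165.3 -147.7] z [216.8 227.8] xyz [644.6 -36.1 216.8]
t 18.68 pos [638.  -36.5 197.1] rot [-1.572 -0.022 -1.442] F [ 0.3 -0.1  0.2] gap 13.8
```

Poise moved about 2.5 mm outward; release and let the beam settle.

```bash
python3 -m handwheel '[[[0,0,0,0,0,0,-0.2],[0,0,0,0,0,0,-0.2],[0,0,0,0,0,0,-0.2],[0,-10,0,0,0,0,-0.2],[0,-45,0,0,0,0,-0.2]]]'
python3 -m handwheel '[[[0,-30,0,0,0,1,-0.2],[-15,-45,0,0,0,1.2,-0.2],[-30,-45,0,0,0,1.2,-0.2],[-30,-45,0,0,0,1.2,-0.2]]]'
for i in 1 2 3 4 5 6; do python3 -m handwheel '[[[0,0,0,0,0,0,-0.2],[0,0,0,0,0,0,-0.2],[0,0,0,0,0,0,-0.2],[0,0,0,0,0,0,-0.2],[0,0,0,0,0,0,-0.2]]]' | head -1; done
python3 - <<'E'
from tilt import *
st(); tilt("17");tilt(None);tilt(None,"scene");tilt(None,"scene");tilt(None,"side");tilt(None,"side")
E
```

```text
clock: 19.1
eef_pos: [636.4, -35.5, 238.1]
eef_rot: [-1.58, -0.02, -1.442]
wrist_force: [0.5, -0.7, -0.1]
finger_gap: 37.6
clock: 19.43
eef_pos: [632.7, -2.4, 283.2]
eef_rot: [-1.578, 0.001, -1.44]
wrist_force: [0.3, -0.1, -0.4]
finger_gap: 37.8
clock: 19.85
clock: 20.27
clock: 20.68
clock: 21.1
clock: 21.52
clock: 21.93
t 21.93 pos [632.7  -2.8 282.7] rot [-1.579e+00  1.000e-03 -1.440e+00] F [ 0.2  0.3 -0.1] gap 37.9
wrist tilt -0.0061 z at pivot (166 exp) 167.1 n 1524 of 1792 y range [-242.   59.] rms 0.66
 fin? [292. 196.] 512 ys [-172.3 -165.  -158.8] z [214.6 215.9] xyz [639.  -36.  214.6]
wrist tilt -0.0061 z at pivot (166 exp) 167.1 n 1514 of 1782 y range [-242.   59.] rms 0.66
 fin? [292. 196.] 516 ys [-172.3 -164.9 -158.8] z [214.7 215.9] xyz [639.2 -35.8 214.7]
scene tilt -0.0113 z at pivot (166 exp) 166.5 n 86 of 123 y range [-241.   58.] rms 0.95
scene tilt -0.0119 z at pivot (166 exp) 166.7 n 81 of 134 y range [-238.   57.] rms 0.85
side tilt -0.009 z at pivot (166 exp) 166.2 n 163 of 343 y range [-237.   59.] rms 1.02
 fin? [260. 156.] 85 ys [-171.  -160.7 -157. ] z [208.8 215.8] xyz [634.5 -32.6 208.8]
side tilt -0.0084 z at pivot (166 exp) 166.2 n 164 of 349 y range [-243.   60.] rms 1.1
 fin? [260. 156.] 84 ys [-170.6 -160.3 -157.3] z [209.2 215.5] xyz [633.9 -32.  209.2]
```

```bash
python3 -m handwheel '[[[15,0,1,0.4,0,-0.4,-0.2],[35.5,10,1.5,0.4,0,-0.4,-0.2],[35.5,45,1.5,0.4,0,-0.4,-0.2],[35.5,75,1.5,0.4,0,-0.4,-0.2],[35.5,84,1.5,0.4,0,-0.4,-0.2]]]' 10
python3 -m handwheel '[[[0,0,0,0,0,0,-0.2],[0,0,0,0,0,0,-0.2]]]' 10
python3 - <<'E'
from h import *
s=st()
print(np.round(totool(np.array([638.3,-37.85,196])-s["eef_pos"]),1))
E
```

```text
clock: 22.65
eef_pos: [636.6, -39.0, 193.9]
eef_rot: [-1.578, -0.005, -1.441]
wrist_force: [-0.5, -0.5, -0.8]
finger_gap: 37.5
clock: 22.82
eef_pos: [636.7, -39.5, 194.2]
eef_rot: [-1.579, -0.005, -1.441]
wrist_force: [0.8, -0.3, 0.1]
finger_gap: 37.6
t 22.82 pos [636.7 -39.5 194.2] rot [-1.579 -0.005 -1.441] F [ 0.8 -0.3  0.1] gap 37.6
[-1.5 -1.8  1.8]
```

```bash
python3 -m handwheel '[[[-1.5,-1.8,1.5,0.4,0,0,-0.2],[-1.5,-1.8,1.5,0.4,0,0,-0.2],[-1.5,-1.8,1.5,0.4,0,0,-0.2]]]' 10
python3 - <<'E'
from h import *
for i in range(4):
    s=st(); p,d,K,T=snap("wrist")
print(np.round(totool(np.array([638.3,-37.85,196])-s["eef_pos"]),1))
E
```

```text
clock: 23.07
eef_pos: [638.5, -37.8, 197.7]
eef_rot: [-1.569, -0.005, -1.441]
wrist_force: [0.5, 0.7, 0.3]
finger_gap: 37.5
t 23.07 pos [638.5 -37.8 197.7] rot [-1.569 -0.005 -1.441] F [0.5 0.7 0.3] gap 37.5
t 23.12 pos [638.3 -37.8 197.3] rot [-1.57  -0.005 -1.441] F [-1.   0.2  0. ] gap 37.8
t 23.17 pos [638.2 -37.7 196.9] rot [-1.57  -0.005 -1.441] F [-0.1  0.4 -0.2] gap 37.4
t 23.22 pos [638.1 -37.8 196.7] rot [-1.571 -0.005 -1.441] F [0.2 0.9 0.5] gap 37.3
[0.1 0.7 0.2]
```

```bash
python3 -m handwheel '[[[0,0,0,0,0,0,-0.9],[0,0,0,0,0,0,-0.9],[0,0,0,0,0,0,-0.9],[0,0,0,0,0,0,-0.9],[0,0,0,0,0,0,-0.9]]]' 10
python3 -m handwheel '[[[0,0,0,0,0,0,-0.9],[0,0,0,0,0,0,-0.9]]]' 10
python3 -m handwheel '[[[0,0,0,0,0,0,-0.2],[0,0,0,0,0,0,-0.2],[0,0,0,0,0,0,-0.2],[0,-10,0,0,0,0,-0.2],[0,-45,0,0,0,0,-0.2]]]'
python3 -m handwheel '[[[0,-30,0,0,0,0.4,-0.2],[-15,-45,0,0,0,0.4,-0.2],[-30,-45,0,0,0,0.4,-0.2],[-30,-45,0,0,0,0.4,-0.2]]]'
for i in 1 2 3 4 5 6; do python3 -m handwheel '[[[0,0,0,0,0,0,-0.2],[0,0,0,0,0,0,-0.2],[0,0,0,0,0,0,-0.2],[0,0,0,0,0,0,-0.2],[0,0,0,0,0,0,-0.2]]]' | head -1; done
python3 - <<'E'
from tilt import *
st(); tilt("18");tilt(None);tilt(None,"scene");tilt(None,"scene");tilt(None,"side");tilt(None,"side")
E
```

```text
clock: 23.68
eef_pos: [638.0, -37.7, 196.4]
eef_rot: [-1.571, -0.005, -1.441]
wrist_force: [0.0, 0.6, -0.4]
finger_gap: 14.0
clock: 23.85
eef_pos: [638.0, -37.7, 196.3]
eef_rot: [-1.571, -0.005, -1.441]
wrist_force: [-0.0, -0.1, -0.4]
finger_gap: 14.0
clock: 24.27
eef_pos: [636.5, -37.4, 237.3]
eef_rot: [-1.579, -0.003, -1.441]
wrist_force: [-0.2, -0.2, -0.7]
finger_gap: 37.1
clock: 24.6
eef_pos: [632.8, -5.1, 283.0]
eef_rot: [-1.578, 0.004, -1.439]
wrist_force: [0.7, 0.3, -1.2]
finger_gap: 37.8
clock: 25.02
clock: 25.43
clock: 25.85
clock: 26.27
clock: 26.68
clock: 27.1
t 27.1 pos [632.8  -5.5 282.6] rot [-1.578  0.004 -1.44 ] F [ 0.7  0.3 -0.4] gap 37.3
wrist tilt 0.0002 z at pivot (166 exp) 167.1 n 1506 of 1758 y range [-242.   60.] rms 0.68
 fin? [290. 195.] 522 ys [-173.3 -165.8 -159.9] z [213.6 214.9] xyz [639.3 -36.8 213.6]
wrist tilt 0.0001 z at pivot (166 exp) 167.1 n 1492 of 1746 y range [-242.   60.] rms 0.68
 fin? [290. 195.] 522 ys [-173.2 -165.8 -159.9] z [213.6 215. ] xyz [639.  -36.8 213.6]
scene tilt -0.0023 z at pivot (166 exp) 167.3 n 81 of 120 y range [-242.   58.] rms 1.03
scene tilt -0.0016 z at pivot (166 exp) 167.2 n 77 of 130 y range [-239.   55.] rms 0.91
side tilt -0.0001 z at pivot (166 exp) 166.0 n 179 of 350 y range [-242.   59.] rms 1.0
 fin? [260. 156.] 86 ys [-172.8 -161.5 -158.4] z [207.1 214. ] xyz [634.9 -32.9 207.1]
side tilt 0.0013 z at pivot (166 exp) 166.3 n 153 of 342 y range [-235.   58.] rms 0.95
 fin? [260. 156.] 84 ys [-171.9 -161.1 -158.7] z [208.5 214.3] xyz [635.  -32.8 208.5]
```

```bash
for i in 1 2 3; do python3 -m handwheel '[[[0,0,0,0,0,0,-0.2],[0,0,0,0,0,0,-0.2],[0,0,0,0,0,0,-0.2],[0,0,0,0,0,0,-0.2],[0,0,0,0,0,0,-0.2]]]' | head -1; done
python3 - <<'E'
from tilt import *
tilt("19");tilt(None);tilt(None,"scene");tilt("19","side"); s=st()
print(np.round(totool(np.array([600,270,280])-s["eef_pos"]),1))
E
```

```text
clock: 27.82
clock: 28.23
clock: 28.65
wrist tilt 0.0004 z at pivot (166 exp) 167.1 n 1493 of 1739 y range [-242.   59.] rms 0.67
 fin? [290. 195.] 522 ys [-173.3 -165.8 -159.9] z [213.6 214.9] xyz [639.2 -36.8 213.6]
wrist tilt 0.0001 z at pivot (166 exp) 167.1 n 1500 of 1745 y range [-242.   59.] rms 0.67
 fin? [290. 195.] 521 ys [-173.4 -165.8 -159.9] z [213.5 215. ] xyz [639.3 -36.9 213.5]
scene tilt -0.0022 z at pivot (166 exp) 166.9 n 94 of 135 y range [-244.   60.] rms 1.07
side tilt 0.0006 z at pivot (166 exp) 166.2 n 162 of 343 y range [-243.   59.] rms 1.03
 fin? [260. 156.] 86 ys [-172.  -161.4 -158.6] z [207.5 214.6] xyz [634.8 -32.9 207.5]
t 28.85 pos [632.8  -5.5 282.5] rot [-1.579  0.004 -1.44 ] F [-0.6  0.4 -0.4] gap 37.8
[-277.4    3.7    3.5]
```

View pics/wrist_19.png

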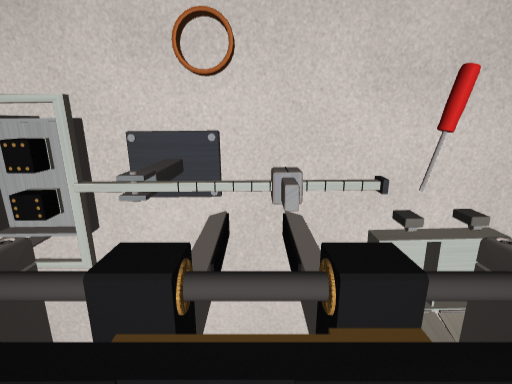

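```bash
python3 -m handwheel '[[[-38,0,0,0.4,0,0,0.2],[-78,0,0,0.4,0,0,0.3],[-118,0,0,0.4,0,0,0.4],[-158,0,0,0.4,0,0,0.5],[-195,0,0,0.4,0,0,0.5]]]'
python3 -m handwheel '[[[-38,0,0,0,0,0,0.5],[-76,0,0,0,0,0,0.5],[-82,0,5,0,0,0,0.5],[-82,0,5,0,0,0,0.5],[-82,0,5,0,0,0,0.5]]]'
python3 - <<'E'
from mods import *
s=st(); p,d,K,T=snap("wrist","20"); w=cloud(d,K,T); z=w[...,2]
m=(z>92)&(z<112)&(w[...,0]>500)&(w[...,1]>190); q=w[m]; print("floor",cv2.minAreaRect(q[:,:2].astype(np.float32)),np.median(q[:,2]))
o=mods(p,d,K,T,zt=float(np.median(q[:,2]))+34,box=(510,690,190,350),tol=5); s=st()
for (c,_,_,a,col) in o:
    if col[2]<60: print(np.round(totool(np.array([c[0],c[1],112])-s["eef_pos"]),1),"yaw now",np.degrees(s["eef_rot"][2]))
E
```

```text
clock: 29.27
eef_pos: [606.7, 189.9, 283.5]
eef_rot: [-1.571, 0.004, -1.44]
wrist_force: [0.4, -0.8, 0.5]
finger_gap: 67.2
clock: 29.68
eef_pos: [601.1, 271.5, 283.6]
eef_rot: [-1.572, 0.004, -1.439]
wrist_force: [0.8, -0.8, -0.3]
finger_gap: 70.6
t 29.68 pos [601.1 271.5 283.6] rot [-1.572  0.004 -1.439] F [ 0.8 -0.8 -0.3] gap 70.6
floor ((593.6383666992188, 277.65606689453125), (147.01617431640625, 118.79132843017578), 7.9955620765686035) 100.76610139517459
px [252. 161.] 942 c [623.4 279.4] LxW [38.1 33.6] long dir deg 7.5 hsv [120.  14.  22.] z 134.5
px [251. 211.] 827 c [560.9 272. ] LxW [39.  32.7] long dir deg -82.4 hsv [120.  16.  18.] z 134.5
t 29.73 pos [601.2 270.7 283.7] rot [-1.572  0.004 -1.44 ] F [-0.8 -0.4 -0.4] gap 70.4
[ -5.  171.7  23.3] yaw now -82.53047375462324
[ -5.8 171.8 -39.6] yaw now -82.53047375462324
```

View pics/wrist_20.png

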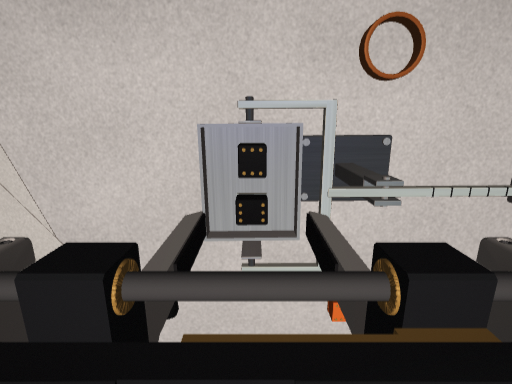

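```bash
python3 -m handwheel '[[[-6,0,-39,0,0,0,0.4],[-6,38,-39.5,0,0,0,0.4],[-6,78,-39.5,0,0,0,0.4],[-6,118,-39.5,0,0,0,0.4],[-6,145,-39.5,0,0,0,0.4]]]' 30
python3 - <<'E'
from h import *
s=st(); print(np.round(totool(np.array([561,272,113.5])-s["eef_pos"]),1))
E
```

```text
clock: 30.15
eef_pos: [560.3, 269.9, 135.6]
eef_rot: [-1.574, 0.003, -1.442]
wrist_force: [0.3, -0.4, 0.7]
finger_gap: 65.5
t 30.15 pos [560.3 269.9 135.6] rot [-1.574  0.003 -1.442] F [ 0.3 -0.4  0.7] gap 65.5
[-1.9 22.1  1.1]
```

```bash
python3 -m handwheel '[[[-1.5,12,1,0,0,0,0.4],[-1.5,22,1,0,0,0,0.4],[-1.5,22,1,0,0,0,0.4]]]' 30
python3 -m handwheel '[[[0,0,0,0,0,0,-0.6],[0,0,0,0,0,0,-0.6],[0,0,0,0,0,0,-0.6],[0,0,0,0,0,0,-0.6],[0,0,0,0,0,0,-0.6]]]' 30
python3 -m handwheel '[[[0,0,0,0,0,0,-0.6],[0,0,0,0,0,0,-0.6],[0,0,0,0,0,0,-0.6]]]' 30
python3 -m handwheel '[[[0,-15,0,0,0,0,-0.6],[0,-40,0,0,0,0,-0.6],[0,-80,0,0,0,0,-0.6],[0,-120,0,0,0,0,-0.6],[0,-160,0,0,0,0,-0.6]]]' 30
python3 - <<'E'
from h import *
s=st(); p,d,K,T=snap("wrist","21"); s=st(); snap("scene","21"); np.save("wrist21.npy",d)
E
```

```text
clock: 30.4
eef_pos: [560.7, 270.0, 112.0]
eef_rot: [-1.577, 0.003, -1.444]
wrist_force: [-0.7, 0.5, -0.6]
finger_gap: 66.0
clock: 30.82
eef_pos: [561.0, 270.2, 112.7]
eef_rot: [-1.575, 0.003, -1.444]
wrist_force: [1.2, -0.7, 0.5]
finger_gap: 39.7
clock: 31.07
eef_pos: [561.0, 270.2, 112.9]
eef_rot: [-1.575, 0.003, -1.444]
wrist_force: [0.2, -0.0, 0.4]
finger_gap: 39.8
clock: 31.48
eef_pos: [561.4, 269.7, 274.6]
eef_rot: [-1.576, 0.003, -1.444]
wrist_force: [0.9, 0.7, -1.2]
finger_gap: 39.6
t 31.48 pos [561.4 269.7 274.6] rot [-1.576  0.003 -1.444] F [ 0.9  0.7 -1.2] gap 39.6
t 31.53 pos [563.  270.3 283.8] rot [-1.564  0.006 -1.444] F [ 1.6 -0.5  6.5] gap 40.0
```

View pics/wrist_21.png

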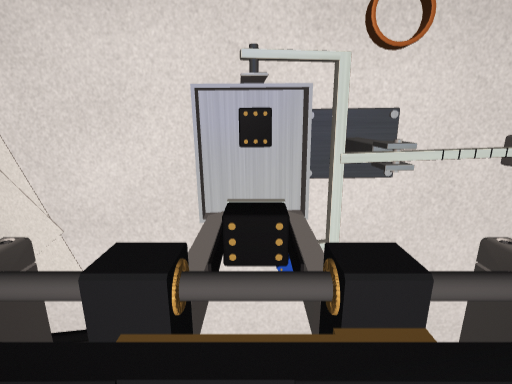

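```bash
python3 -m handwheel '[[[38,0,-9,0,0,0,-0.6],[76,0,-18,0,0,0,-0.6],[114,0,-27,0,0,0,-0.6],[152,0,-36,0,0,0,-0.6],[190,0,-44,0,0,0,-0.6]]]' 30
python3 -m handwheel '[[[38,0,-9,0,0,0,-0.6],[76,0,-18,0,0,0,-0.6],[114,0,-27,0,0,0,-0.6],[152,0,-36,0,0,0,-0.6],[190,0,-44,0,0,0,-0.6]]]' 30
python3 -m handwheel '[[[38,0,-9,0,0,0,-0.6],[76,0,-18,0,0,0,-0.6],[114,0,-27,0,0,0,-0.6],[140,0,-36,0,0,0,-0.6],[140,0,-36,0,0,0,-0.6]]]' 30
python3 - <<'E'
from h import *
s=st(); p,d,K,T=snap("wrist","22"); s=st(); np.save("wrist22.npy",d); np.save("T22.npy",T)
E
```

```text
clock: 32.0
eef_pos: [542.8, 74.8, 278.0]
eef_rot: [-1.566, 0.006, -1.443]
wrist_force: [1.4, -0.1, -0.8]
finger_gap: 40.0
clock: 32.42
eef_pos: [522.5, -121.0, 276.1]
eef_rot: [-1.566, 0.006, -1.443]
wrist_force: [0.9, 0.2, -1.3]
finger_gap: 40.2
clock: 32.83
eef_pos: [503.1, -268.7, 273.6]
eef_rot: [-1.568, 0.006, -1.448]
wrist_force: [-0.4, 0.1, -1.2]
finger_gap: 39.8
t 32.83 pos [ 503.1 -268.7  273.6] rot [-1.568  0.006 -1.448] F [-0.4  0.1 -1.2] gap 39.8
t 32.88 pos [ 503.7 -266.5  273.8] rot [-1.567  0.007 -1.447] F [ 0.5  0.3 -1.6] gap 39.9
```

View pics/wrist_22.png

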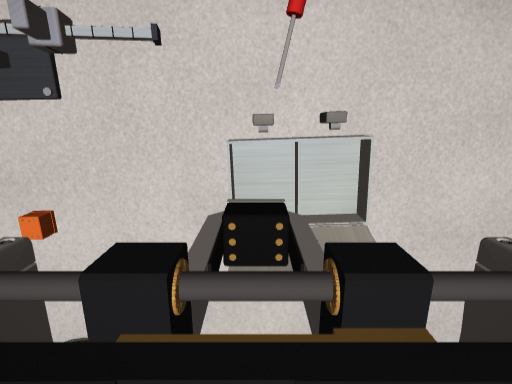

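```bash
python3 - <<'E'
from h import *
p=cv2.imread("pics/wrist_22.png")[:,:,::-1]; d=np.load("wrist22.npy"); T=np.load("T22.npy"); K=np.array(imaging.get_calibration("wrist")["mtx"]); w=cloud(d,K,T); z=w[...,2]
v,u=np.mgrid[:384,:512]
for nm,m in dict(rim=(z>40)&(z<50)&(u>215)&(u<385)&(v>128)&(v<228),latch=(z>36)&(z<50)&(v<130)&(u>230)&(u<360)).items():
    k,l,s,c=cv2.connectedComponentsWithStats(m.astype(np.uint8),connectivity=8)
    for i in range(1,k):
        if s[i,4]>30:
            q=w[l==i]; print(nm,np.round(c[i]),s[i,4],s[i,:4],cv2.minAreaRect(q[:,:2].astype(np.float32)),np.percentile(q[:,2],[5,50,95]))
# rim line points: along columns top-most rim
for uu in (240,270,285,305,330,360):
    col=np.where((z[:,uu]>40)&(z[:,uu]<50)&(np.arange(384)>128)&(np.arange(384)<160))[0]; 
    if len(col): print(uu,col.min(),col.max(),np.round(w[col.min(),uu],1),np.round(w[col.max(),uu],1))
for vv in (150,170,190):
    r=np.where((z[vv]>38)&(z[vv]<50)&(np.arange(512)>215)&(np.arange(512)<385))[0]
    g=np.split(r,np.where(np.diff(r)>1)[0]+1)
    for a in g: 
        if len(a): print(vv,a.min(),a.max(),np.round(w[vv,a[0]],1),np.round(w[vv,a[-1]],1))
print("floor",np.round(w[170,265],1),np.round(w[170,330],1))
E
```

```text
rim [317. 170.] 1167 [226 136 148  90] ((489.5605163574219, -335.49981689453125), (135.71067810058594, 214.57962036132812), 8.953587532043457) [41.15310575 45.49608675 47.49968692]
latch [335. 119.] 320 [325 111  22  19] ((587.93408203125, -372.43255615234375), (25.290952682495117, 29.585851669311523), 11.143963813781738) [38.89698775 44.18478611 45.93800419]
latch [263. 121.] 280 [253 114  21  16] ((573.6552124023438, -269.1835632324219), (21.01704978942871, 28.8369197845459), 6.9198408126831055) [40.63695336 44.50209718 46.16933011]
240 141 143 [ 542.3 -239.5   46.1] [ 539.6 -239.8   47.3]
270 140 142 [ 549.1 -282.5   45.7] [ 546.3 -282.9   45.9]
285 139 141 [ 553.1 -304.    44.7] [ 550.4 -304.2   47.3]
305 139 141 [ 556.7 -332.9   44.3] [ 553.9 -332.9   46.8]
330 138 140 [ 562.5 -368.8   43.8] [ 559.7 -369.1   44.7]
360 137 139 [ 569.3 -410.4   47.1] [ 566.5 -411.7   45.2]
150 227 229 [ 527.  -221.8   44.9] [ 527.4 -224.8   45.3]
150 298 300 [ 539.3 -326.1   39.3] [ 539.8 -328.9   40.8]
150 369 372 [ 552.4 -429.1   42.8] [ 553.1 -431.7   47. ]
170 228 230 [ 497.5 -226.2   45. ] [ 498.2 -229.3   46.6]
170 298 300 [ 509.7 -330.8   39.9] [ 510.2 -333.7   40.6]
170 367 371 [ 522.4 -434.4   38.7] [ 523.9 -437.4   45.5]
190 229 231 [ 467.4 -230.9   46.2] [ 467.4 -233.8   44.7]
190 298 300 [ 478.8 -335.9   39.2] [ 479.3 -338.9   39.5]
190 366 370 [ 491.8 -439.4   39.4] [ 493.7 -442.8   45.4]
floor [ 497.9 -283.     5.7] [ 510.8 -389.     3.9]
```

```bash
python3 -m handwheel '[[[14,20,-9,0,-1.9,0,-0.6],[14,60,-9,0,-1.9,0,-0.6],[14,100,-9,0,-1.9,0,-0.6],[14,140,-9,0,-1.9,0,-0.6],[14,170,-9,0,-1.9,0,-0.6]]]' 30
python3 -m handwheel '[[[0,20,0,0,0,0,-0.6],[0,30,0,0,0,0,-0.6],[0,30,0,0,0,0,-0.6]]]' 30
python3 - <<'E'
from h import *
s=st(); p,d,K,T=snap("wrist","23"); s=st()
print(np.round(totool(np.array([496.2,-281.3,18])-s["eef_pos"]),1))
E
```

```text
clock: 33.3
eef_pos: [496.0, -278.4, 100.1]
eef_rot: [-1.569, 0.009, -1.413]
wrist_force: [0.5, 0.7, -1.0]
finger_gap: 39.7
clock: 33.55
eef_pos: [495.3, -276.7, 68.0]
eef_rot: [-1.572, 0.012, -1.412]
wrist_force: [-0.1, -0.0, -1.2]
finger_gap: 39.9
t 33.55 pos [ 495.3 -276.7   68. ] rot [-1.572  0.012 -1.412] F [-0.1 -0.  -1.2] gap 39.9
t 33.6 pos [ 496.1 -277.5   70.1] rot [-1.57   0.01  -1.412] F [0.3 0.  0.1] gap 39.6
[ 4.3 52.  -0.6]
```

View pics/wrist_23.png

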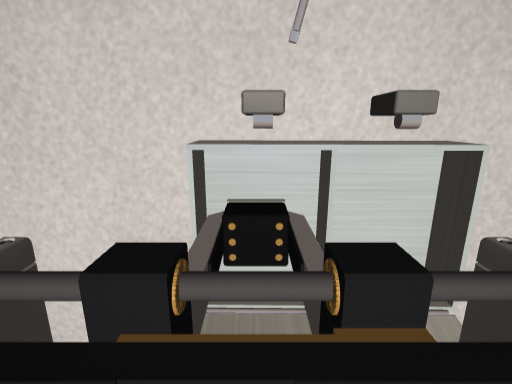

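```bash
python3 -m handwheel '[[[4.3,15,-0.5,0,0,-0.5,-0.6],[4.3,32,-0.5,0,0,-0.5,-0.6],[4.3,46,-0.5,0,0,-0.5,-0.6],[4.3,51,-0.5,0,0,-0.5,-0.6],[4.3,51,-0.5,0,0,-0.5,-0.6]]]' 30
python3 -m handwheel '[[[0,0,0,0,0,0,0.1],[0,0,0,0,0,0,0.1],[0,0,0,0,0,0,0.1],[0,0,0,0,0,0,0.1]]]'
python3 -m handwheel '[[[0,-15,0,0,0,0,0.1],[0,-50,0,0,0,0,0.1],[0,-90,0,0,0,0,0.1],[0,-130,0,0,0,0,0.1],[0,-170,0,0,0,0,0.3]]]'
python3 - <<'E'
from h import *
s=st(); p,d,K,T=snap("wrist","24"); s=st();snap("scene","24");p,d,K,T=snap("side","24")
E
```

```text
clock: 34.02
eef_pos: [496.6, -281.3, 19.6]
eef_rot: [-1.57, 0.001, -1.412]
wrist_force: [-0.3, 0.2, -0.3]
finger_gap: 39.9
clock: 34.35
eef_pos: [497.0, -281.5, 20.5]
eef_rot: [-1.569, -0.0, -1.412]
wrist_force: [-0.1, 0.0, -0.4]
finger_gap: 51.5
clock: 34.77
eef_pos: [496.4, -281.4, 192.9]
eef_rot: [-1.568, -0.001, -1.412]
wrist_force: [0.4, 0.4, -0.4]
finger_gap: 55.4
t 34.77 pos [ 496.4 -281.4  192.9] rot [-1.568e+00 -1.000e-03 -1.412e+00] F [ 0.4  0.4 -0.4] gap 55.4
t 34.82 pos [ 498.6 -282.8  201.5] rot [-1.56  -0.008 -1.412] F [ 0.3 -0.2  7.1] gap 59.3
```

View pics/wrist_24.png

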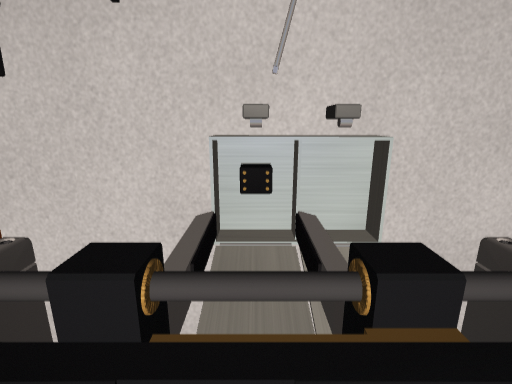

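View pics/scene_24.png

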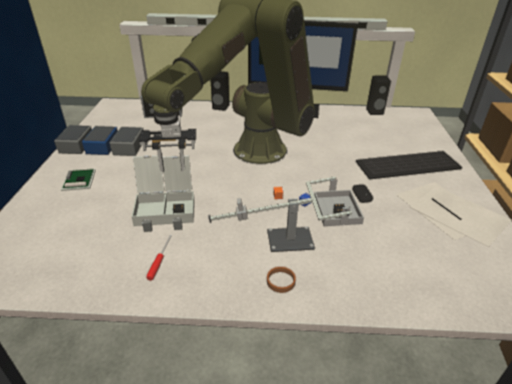

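```bash
python3 -m handwheel '[[[-20,-35,7,0,0,0,0.4],[-55,-50,20,0,0,0,0.4],[-90,-65,33,0,0,0,0.4],[-128,-75,47,0,1,0,0.4],[-166,-85,62,0,1.6,0,0.4]]]'
python3 -m handwheel '[[[-38,0,14,0,0,0,0.4],[-76,0,28,0,0,0,0.4],[-114,0,42,0,0,0,0.4],[-152,0,56,0,0,0,0.4],[-190,0,70,0,0,0,0.4]]]'
python3 - <<'E'
from h import *
s=st(); print(np.round(totool(np.array([606,276,290])-s["eef_pos"]),1))
E
```

```text
clock: 35.33
eef_pos: [531.6, -106.9, 278.5]
eef_rot: [-1.564, -0.004, -1.441]
wrist_force: [-0.5, 0.1, 0.3]
finger_gap: 65.5
clock: 35.75
eef_pos: [576.3, 92.6, 277.1]
eef_rot: [-1.566, -0.004, -1.441]
wrist_force: [1.0, -0.5, 0.1]
finger_gap: 65.5
t 35.75 pos [576.3  92.6 277.1] rot [-1.566 -0.004 -1.441] F [ 1.  -0.5  0.1] gap 65.5
[-178.   -13.4   53.3]
```

```bash
python3 -m handwheel '[[[-38,-5,12,0,0,0,0.4],[-76,-10,24,0,0,0,0.4],[-114,-13,36,0,0,0,0.4],[-152,-13,48,0,0,0,0.4],[-178,-13,53,0,0,0,0.4]]]'
python3 -m handwheel '[[[0,0,0,0,0,0,0.4],[0,0,0,0,0,0,0.4],[0,0,0,0,0,0,0.4]]]'
python3 - <<'E'
from mods import *
s=st(); p,d,K,T=snap("wrist","25"); w=cloud(d,K,T); z=w[...,2]
m=(z>110)&(z<134)&(w[...,0]>500)&(w[...,1]>190)&(w[...,1]<340); q=w[m]; zf=np.median(q[:,2]); print("floor",cv2.minAreaRect(q[:,:2].astype(np.float32)),zf)
o=mods(p,d,K,T,zt=float(zf)+34,box=(510,690,200,340),tol=4); s=st()
for (c,_,_,a,col) in o:
    if col[2]<60: print(np.round(totool(np.array([c[0],c[1],zf+13])-s["eef_pos"]),1),"yaw now",np.degrees(s["eef_rot"][2]))
E
```

```text
clock: 36.17
eef_pos: [605.6, 279.2, 287.8]
eef_rot: [-1.568, -0.004, -1.44]
wrist_force: [0.2, 0.2, 0.7]
finger_gap: 65.9
clock: 36.42
eef_pos: [605.5, 278.6, 286.7]
eef_rot: [-1.569, -0.005, -1.44]
wrist_force: [0.0, -0.4, 0.3]
finger_gap: 66.0
t 36.42 pos [605.5 278.6 286.7] rot [-1.569 -0.005 -1.44 ] F [ 0.  -0.4  0.3] gap 66.0
floor ((593.9786376953125, 275.57293701171875), (147.01336669921875, 118.69239044189453), 7.895989894866943) 126.27621346434557
px [258. 169.] 1059 c [624.  277.4] LxW [39.8 32.9] long dir deg 8.3 hsv [135.  16.  21.] z 160.1
px [257. 256.] 66 c [518.  264.1] LxW [22.9  4. ] long dir deg -82.6 hsv [10. 29. 71.] z 160.1
t 36.47 pos [605.7 278.1 287.3] rot [-1.569 -0.005 -1.441] F [ 0.6 -0.1 -0.3] gap 65.5
[  2.3 148.1  17.7] yaw now -82.54427987593938
```

View pics/wrist_25.png

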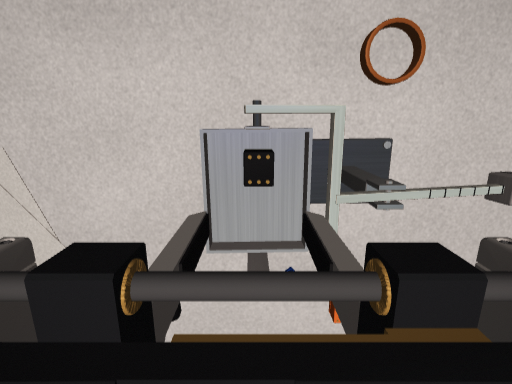

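```bash
python3 -m handwheel '[[[2.3,10,17.5,0,0,0,0.4],[2.3,50,17.5,0,0,0,0.4],[2.3,90,17.5,0,0,0,0.4],[2.3,120,17.5,0,0,0,0.4],[2.3,130,17.5,0,0,0,0.4]]]' 30
python3 -m handwheel '[[[0,0,0,0,0,0,0.3]]]' 30
python3 - <<'E'
from h import *
s=st(); print(np.round(totool(np.array([624,277.6,139.3])-s["eef_pos"]),1))
E
```

```text
clock: 36.88
eef_pos: [622.3, 275.3, 152.2]
eef_rot: [-1.575, -0.006, -1.443]
wrist_force: [-0.2, -0.5, 0.3]
finger_gap: 66.2
clock: 36.97
eef_pos: [622.0, 274.1, 151.1]
eef_rot: [-1.578, -0.007, -1.444]
wrist_force: [-1.3, -0.6, 0.5]
finger_gap: 63.0
t 36.97 pos [622.  274.1 151.1] rot [-1.578 -0.007 -1.444] F [-1.3 -0.6  0.5] gap 63.0
[-3.3 11.7  2.5]
```

```bash
python3 -m handwheel '[[[-3.3,5,2,0.3,0,0.4,0.3],[-3.3,11,2,0.3,0,0.4,0.3],[-3.3,11,2,0.3,0,0.4,0.3]]]' 30
python3 -m handwheel '[[[0,0,0,0,0,0,-0.6],[0,0,0,0,0,0,-0.6],[0,0,0,0,0,0,-0.6],[0,0,0,0,0,0,-0.6],[0,0,0,0,0,0,-0.6]]]' 30
python3 -m handwheel '[[[0,0,0,0,0,0,-0.6],[0,0,0,0,0,0,-0.6],[0,0,0,0,0,0,-0.6],[0,0,0,0,0,0,-0.6]]]' 30
python3 -m handwheel '[[[0,-12,0,0,0,0,-0.6],[0,-35,0,0,0,0,-0.6],[0,-70,0,0,0,0,-0.6],[0,-110,0,0,0,0,-0.6],[0,-145,0,0,0,0,-0.6]]]' 30
python3 - <<'E'
from h import *
s=st(); p,d,K,T=snap("wrist","26"); s=st();print(np.round(totool(np.array([512.6,-385.1,285])-s["eef_pos"]),1))
E
```

```text
clock: 37.22
eef_pos: [623.8, 277.4, 140.5]
eef_rot: [-1.571, 0.0, -1.444]
wrist_force: [-0.1, -1.0, -0.3]
finger_gap: 61.2
clock: 37.63
eef_pos: [623.9, 277.5, 140.8]
eef_rot: [-1.571, 0.0, -1.444]
wrist_force: [0.0, -1.1, 0.9]
finger_gap: 33.7
clock: 37.97
eef_pos: [623.9, 277.5, 140.9]
eef_rot: [-1.571, 0.0, -1.444]
wrist_force: [-0.4, -0.4, -0.5]
finger_gap: 34.3
clock: 38.38
eef_pos: [623.6, 277.4, 289.2]
eef_rot: [-1.57, 0.001, -1.444]
wrist_force: [0.7, 0.0, -1.2]
finger_gap: 33.8
t 38.38 pos [623.6 277.4 289.2] rot [-1.570e+00  1.000e-03 -1.444e+00] F [ 0.7  0.  -1.2] gap 33.8
t 38.43 pos [624.7 277.8 297.3] rot [-1.56   0.003 -1.444] F [ 0.2 -0.3  5.8] gap 33.6
[ 643.4    8.2 -195.3]
```

View pics/wrist_26.png

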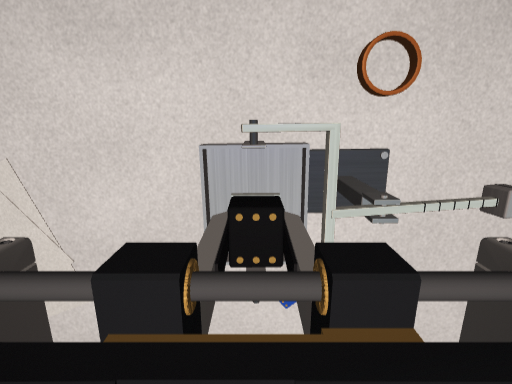

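```bash
python3 -m handwheel '[[[35,0,-11,0,0,0,-0.6],[72,0,-22,0,0,0,-0.6],[110,0,-33.5,0,0,0,-0.6],[148,0,-45,0,0,0,-0.6],[186,0,-56.5,0,0,0,-0.6]]]' 30
python3 -m handwheel '[[[38,0,-11.5,0,0,0,-0.6],[76,0,-23,0,0,0,-0.6],[114,0,-34.5,0,0,0,-0.6],[152,0,-46,0,0,0,-0.6],[190,0,-57.5,0,0,0,-0.6]]]' 30
python3 -m handwheel '[[[38,0,-11.5,0,0,0,-0.6],[76,0,-23,0,0,0,-0.6],[114,0,-34.5,0,0,0,-0.6],[152,0,-46,0,0,0,-0.6],[190,0,-57.5,0,-1.5,0,-0.6]]]' 30
python3 - <<'E'
from h import *
s=st();print(np.round(totool(np.array([512.6,-385.1,285])-s["eef_pos"]),1))
E
```

```text
clock: 38.85
eef_pos: [591.4, 84.6, 296.8]
eef_rot: [-1.559, 0.003, -1.443]
wrist_force: [1.6, -0.3, -0.9]
finger_gap: 33.7
clock: 39.27
eef_pos: [557.7, -113.0, 296.3]
eef_rot: [-1.558, 0.003, -1.443]
wrist_force: [0.4, -0.3, -1.6]
finger_gap: 33.9
clock: 39.68
eef_pos: [524.0, -310.6, 295.8]
eef_rot: [-1.558, 0.002, -1.418]
wrist_force: [1.2, -0.1, -1.3]
finger_gap: 33.9
t 39.68 pos [ 524.  -310.6  295.8] rot [-1.558  0.002 -1.418] F [ 1.2 -0.1 -1.3] gap 33.9
[ 71.9  10.4 -22.8]
```

```bash
python3 -m handwheel '[[[36,10,-11,-0.7,0,0,-0.6],[72,30,-20,-0.7,0,0,-0.6],[72,70,-20,-0.7,0,0,-0.6],[72,110,-20,-0.7,0,0,-0.6],[72,150,-20,-0.7,0,0,-0.6]]]' 30
python3 -m handwheel '[[[0,38,0,0,0,0,-0.6],[0,70,0,0,0,0,-0.6],[0,70,0,0,0,0,-0.6]]]' 30
python3 - <<'E'
from h import *
s=st(); p,d,K,T=snap("wrist","27"); s=st()
print(np.round(totool(np.array([512.6,-385.1,18.5])-s["eef_pos"]),1))
E
```

```text
clock: 40.1
eef_pos: [516.6, -384.7, 144.2]
eef_rot: [-1.57, 0.002, -1.419]
wrist_force: [1.0, -0.2, -1.5]
finger_gap: 33.9
clock: 40.35
eef_pos: [514.2, -382.6, 67.8]
eef_rot: [-1.576, 0.009, -1.419]
wrist_force: [-1.2, 1.0, -2.0]
finger_gap: 33.9
t 40.35 pos [ 514.2 -382.6   67.8] rot [-1.576  0.009 -1.419] F [-1.2  1.  -2. ] gap 33.9
t 40.4 pos [ 515.6 -383.7   72. ] rot [-1.573  0.006 -1.419] F [ 0.3  0.1 -0.5] gap 33.7
[ 1.2 53.5 -3.1]
```

View pics/wrist_27.png

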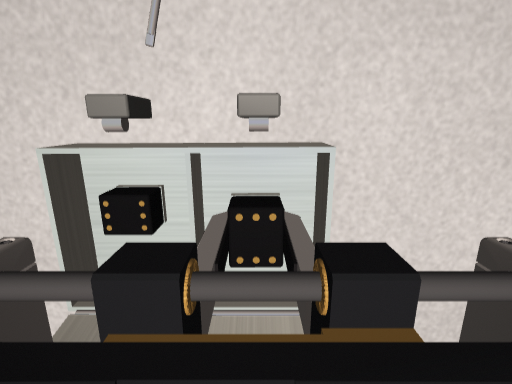

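```bash
python3 -m handwheel '[[[1.2,15,-2,0,0,-0.3,-0.6],[1.2,32,-2,0,0,-0.3,-0.6],[1.2,46,-2,0,0,-0.3,-0.6],[1.2,51,-2,0,0,-0.3,-0.6],[1.2,51,-2,0,0,-0.3,-0.6]]]' 30
python3 -m handwheel '[[[0,0,0,0,0,0,0.1],[0,0,0,0,0,0,0.1],[0,0,0,0,0,0,0.1],[0,0,0,0,0,0,0.1]]]'
python3 -m handwheel '[[[0,-15,0,0,0,0,0.1],[0,-50,0,0,0,0,0.1],[0,-90,0,0,0,0,0.1],[0,-130,0,0,0,0,0.1],[0,-170,0,0,0,0,-0.2]]]'
python3 -m handwheel '[[[0,-30,0,0,0,0,-0.6],[0,-60,0,0,0,0,-1],[0,-60,0,0,0,0,-1]]]' 20
python3 - <<'E'
from h import *
s=st(); p,d,K,T=snap("wrist","28"); s=st();np.save("wrist28.npy",d);np.save("T28.npy",T);snap("scene","28");p,d,K,T=snap("side","28"); crop(p,280,100,420,220,5,"si28")
E
```

```text
clock: 40.82
eef_pos: [513.9, -385.0, 21.4]
eef_rot: [-1.573, 0.0, -1.419]
wrist_force: [0.7, -0.3, -1.4]
finger_gap: 33.9
clock: 41.15
eef_pos: [514.2, -385.3, 22.3]
eef_rot: [-1.572, -0.001, -1.419]
wrist_force: [0.3, 0.3, 0.6]
finger_gap: 51.5
clock: 41.57
eef_pos: [514.2, -385.0, 194.8]
eef_rot: [-1.572, -0.001, -1.419]
wrist_force: [1.2, -0.5, 0.8]
finger_gap: 48.4
clock: 41.82
eef_pos: [515.4, -385.7, 262.4]
eef_rot: [-1.565, -0.008, -1.419]
wrist_force: [-0.1, -0.7, -0.0]
finger_gap: 28.6
t 41.82 pos [ 515.4 -385.7  262.4] rot [-1.565 -0.008 -1.419] F [-0.1 -0.7 -0. ] gap 28.6
t 41.87 pos [ 514.9 -385.4  258.7] rot [-1.568 -0.006 -1.419] F [ 0.1 -0.4 -0.6] gap 24.4
```

View pics/wrist_28.png

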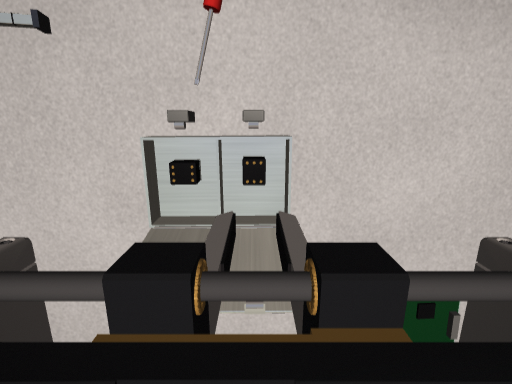

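View pics/scene_28.png

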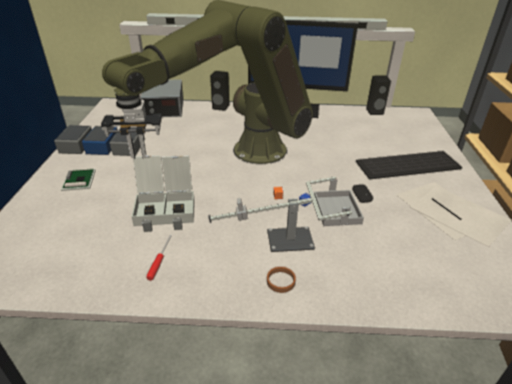

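View pics/si28.png

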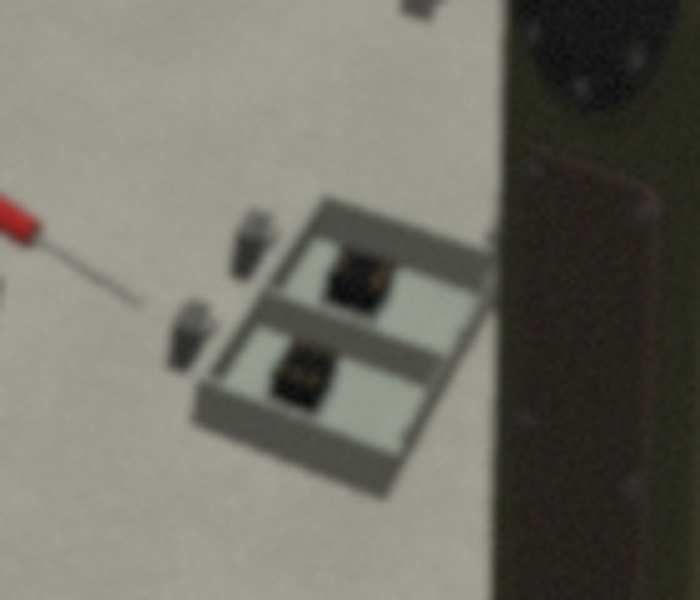

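```bash
python3 -m handwheel '[[[-10,0,-34,0,0,0,0],[-20,0,-68,0,0,0,0.5],[-31,0,-102,0,0,0,1],[-42,0,-136,0,0,0,1],[-52,0,-169,0,0,0,1]]]' 20
python3 -m handwheel '[[[0,0,0,0,0,0,1],[0,0,0,0,0,0,1],[0,0,0,0,0,0,1]]]' 20
python3 - <<'E'
from h import *
s=st(); p,d,K,T=snap("wrist","29"); s=st()
print(np.round(totool(np.array([340,-359.1,160])-s["eef_pos"]),1))
X=np.array([np.cos(np.radians(8.95)),np.sin(np.radians(8.95))]);Y=np.array([-X[1],X[0]]);e=s["eef_pos"][:2]-[489.6,-335.5];print("case frame",e@X,e@Y)
E
```

```text
clock: 42.38
eef_pos: [337.2, -357.9, 252.7]
eef_rot: [-1.574, 0.002, -1.419]
wrist_force: [1.2, -0.7, 0.3]
finger_gap: 46.4
clock: 42.63
eef_pos: [337.4, -357.9, 252.0]
eef_rot: [-1.574, 0.003, -1.419]
wrist_force: [0.3, -0.7, 0.4]
finger_gap: 66.4
t 42.63 pos [ 337.4 -357.9  252. ] rot [-1.574  0.003 -1.419] F [ 0.3 -0.7  0.4] gap 66.4
t 42.68 pos [ 337.8 -357.9  252.1] rot [-1.574  0.003 -1.418] F [ 0.7 -0.4  0.4] gap 70.2
[ 1.8 92.   2.3]
case frame -153.4426088663326 1.5186672929076153
```

View pics/wrist_29.png

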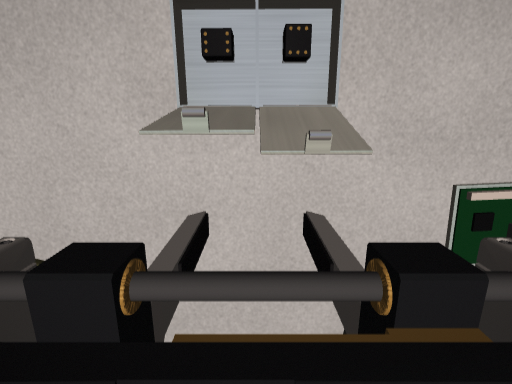

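```bash
python3 -m handwheel '[[[1.5,30,0,0,0,0,1],[1.5,65,0,0,0,0,1],[1.5,88,0,0,0,0,1],[1.5,92,0,0,0,0,1]]]' 20
python3 -m handwheel '[[[0,0,25,0,0,0,1],[0,0,45,0,0,0,1],[0,0,60,0,0,0,1],[0,0,75,0,0,0,1],[0,0,90,0,0,0,1]]]' 20
python3 - <<'E'
from h import *
s=st(); p,d,K,T=snap("wrist","30"); s=st()
X=np.array([np.cos(np.radians(8.95)),np.sin(np.radians(8.95))]);Y=np.array([-X[1],X[0]]);e=s["eef_pos"][:2]-[489.6,-335.5];print("case frame",e@X,e@Y)
E
```

```text
clock: 43.02
eef_pos: [337.3, -357.6, 155.6]
eef_rot: [-1.578, 0.009, -1.417]
wrist_force: [0.1, 0.1, 0.1]
finger_gap: 93.3
clock: 43.43
eef_pos: [427.8, -343.8, 155.7]
eef_rot: [-1.578, 0.009, -1.416]
wrist_force: [-2.9, -0.1, -0.9]
finger_gap: 93.8
t 43.43 pos [ 427.8 -343.8  155.7] rot [-1.578  0.009 -1.416] F [-2.9 -0.1 -0.9] gap 93.8
t 43.48 pos [ 429.7 -343.4  155.6] rot [-1.577  0.009 -1.416] F [ 1.6  1.3 -1.4] gap 94.0
case frame -60.42678413297249 1.5608917134161384
```

View pics/wrist_30.png

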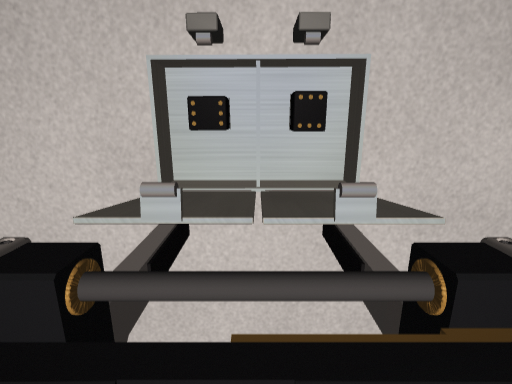

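```bash
python3 -m handwheel '[[[0,0,12,0,0,0,1],[0,0,24,0,0,0,1],[0,0,36,0,0,0,1],[0,0,48,0,0,0,1],[0,0,55,0,0,0,1]]]' 20
python3 - <<'E'
from h import *
s=st(); p,d,K,T=snap("wrist","31"); s=st()
E
for i in 1 2; do python3 -m handwheel '[[[0,-10,0,0,0,0,1],[0,-20,0,0,0,0,1],[0,-20,0,0,0,0,1],[0,-20,0,0,0,0,0.4],[0,-20,0,0,0,0,-0.2]]]' 20; done
python3 - <<'E'
from h import *
s=st(); p,d,K,T=snap("wrist","32"); s=st()
E
```

```text
clock: 43.9
eef_pos: [485.4, -334.6, 155.6]
eef_rot: [-1.577, 0.008, -1.415]
wrist_force: [0.2, -0.4, 0.2]
finger_gap: 93.8
t 43.9 pos [ 485.4 -334.6  155.6] rot [-1.577  0.008 -1.415] F [ 0.2 -0.4  0.2] gap 93.8
t 43.95 pos [ 485.8 -334.5  155.5] rot [-1.576  0.008 -1.415] F [ 1.9 -0.3 -0.4] gap 93.8
clock: 44.37
eef_pos: [485.7, -334.8, 175.7]
eef_rot: [-1.576, 0.008, -1.415]
wrist_force: [1.3, -0.3, -0.5]
finger_gap: 83.7
clock: 44.78
eef_pos: [485.8, -334.9, 195.7]
eef_rot: [-1.576, 0.008, -1.415]
wrist_force: [0.7, 0.5, 0.2]
finger_gap: 84.0
t 44.78 pos [ 485.8 -334.9  195.7] rot [-1.576  0.008 -1.415] F [0.7 0.5 0.2] gap 84.0
t 44.83 pos [ 485.7 -334.8  195.5] rot [-1.576  0.008 -1.415] F [-0.1  0.1  0.3] gap 80.2
```

View pics/wrist_31.png

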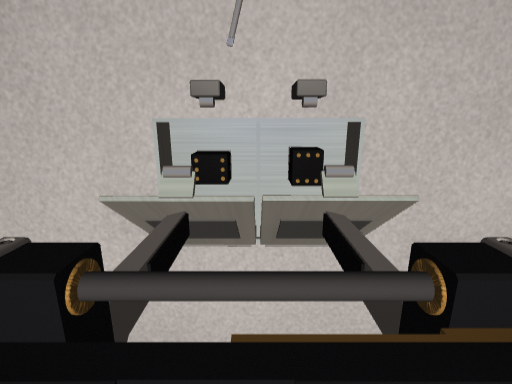

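View pics/wrist_32.png

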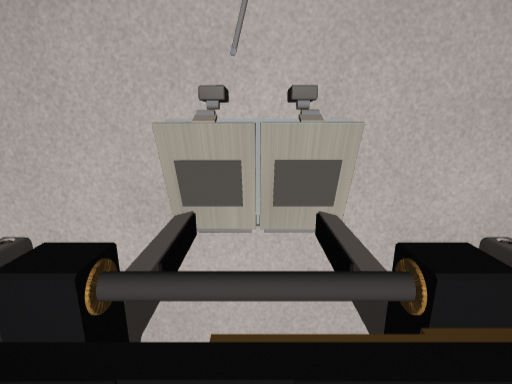

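```bash
python3 -m handwheel '[[[0,0,20,0,0,0,1],[1,0,40,0,0,0,1],[1,0,57,0,0,-0.4,1],[1,0,57,0,0,-0.4,1],[1,0,57,0,0,-0.4,1]]]' 20
for i in 1 2 3; do python3 -m handwheel '[[[0,0,0,0,0,0,1],[0,0,0,0,0,0,1],[0,0,0,0,0,0,1],[0,0,0,0,0,0,1],[0,0,0,0,0,0,1]]]' 20|head -2; done
python3 - <<'E'
from h import *
s=st(); p,d,K,T=snap("wrist","33"); s=st(); w=cloud(d,K,T)
X=np.array([np.cos(np.radians(8.95)),np.sin(np.radians(8.95))]);Y=np.array([-X[1],X[0]]);e=s["eef_pos"][:2]-[489.6,-335.5];print("case frame",e@X,e@Y)
cx=(w[...,:2]-[489.6,-335.5])@X; cy=(w[...,:2]-[489.6,-335.5])@Y; z=w[...,2]
for sg in (1,-1):
    m=(abs(cy-sg*52)<35)&(cx>-55)&(cx<60)&(z>20)&(z<110); c=np.polyfit(cx[m],z[m],1); print("cover",sg,"slope",c[0],"z at x=53",np.polyval(c,53),m.sum())
print(np.round(totool(np.array([542,-327.2,80])-s["eef_pos"]),1))
E
```

```text
clock: 45.25
eef_pos: [542.2, -326.6, 194.3]
eef_rot: [-1.577, 0.002, -1.414]
wrist_force: [0.3, -0.9, -0.3]
finger_gap: 93.8
clock: 45.67
eef_pos: [541.9, -326.8, 194.5]
clock: 46.08
eef_pos: [541.9, -326.8, 194.5]
clock: 46.5
eef_pos: [541.9, -326.7, 194.5]
t 46.5 pos [ 541.9 -326.7  194.5] rot [-1.577  0.002 -1.414] F [-0.7 -0.  -0. ] gap 93.9
t 46.55 pos [ 541.9 -326.7  194.4] rot [-1.577  0.002 -1.414] F [ 0.3  0.2 -0.1] gap 93.9
case frame 53.03120644059747 0.5093078124717376
cover 1 slope 0.06085592751701712 z at x=53 59.127603704399824 4883
cover -1 slope 0.06098742758144985 z at x=53 58.95862271238957 4866
[  0.7 114.4   0.8]
```

View pics/wrist_33.png

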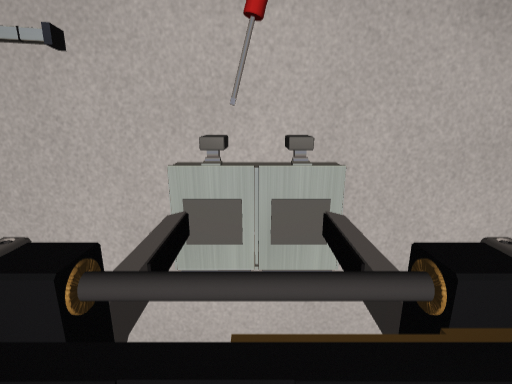

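```bash
python3 -m handwheel '[[[0.5,35,1,0.3,0,0,1],[0.5,70,1,0.3,0,0,1],[0.5,100,1,0.3,0,0,1],[0.5,115,1,0.3,0,0,1],[0.5,115,1,0.3,0,0,1]]]' 20
python3 -m handwheel '[[[0,4,0,0,0,0,1],[0,8,0,0,0,0,1],[0,10,0,0,0,0,1],[0,12,0,0,0,0,1]]]' 20
python3 -m handwheel '[[[0,2,0,0,0,0,1],[0,4,0,0,0,0,1]]]' 20
```

```text
clock: 46.97
eef_pos: [540.7, -325.9, 75.5]
eef_rot: [-1.577, 0.006, -1.414]
wrist_force: [-0.2, -0.3, 0.3]
finger_gap: 94.2
clock: 47.3
eef_pos: [541.0, -326.1, 64.6]
eef_rot: [-1.575, 0.005, -1.414]
wrist_force: [-1.6, 1.6, 4.7]
finger_gap: 93.8
clock: 47.47
eef_pos: [541.4, -326.3, 61.3]
eef_rot: [-1.574, 0.004, -1.414]
wrist_force: [-0.6, -0.1, -0.2]
finger_gap: 94.1
```

```bash
python3 -m handwheel '[[[0,1.5,0,0,0,0,1],[0,3,0,0,0,0,1],[0,3,0,0,0,0,1]]]' 20
python3 -m handwheel '[[[0,1,0,0,0,0,1],[0,2,0,0,0,0,1],[0,2,0,0,0,0,1]]]' 20
python3 - <<'E'
from h import *
s=st(); p,d,K,T=snap("wrist","34"); s=st(); w=cloud(d,K,T)
X=np.array([np.cos(np.radians(8.95)),np.sin(np.radians(8.95))]);Y=np.array([-X[1],X[0]])
cx=(w[...,:2]-[489.6,-335.5])@X; cy=(w[...,:2]-[489.6,-335.5])@Y; z=w[...,2]
for sg in (1,-1):
    m=(abs(cy-sg*30)<20)&(cx>-55)&(cx<60)&(z>20)&(z<110); c=np.polyfit(cx[m],z[m],1); print("cover",sg,"slope",c[0],"z at x=53",np.polyval(c,53),m.sum())
E
```

```text
clock: 47.72
eef_pos: [541.5, -326.5, 58.5]
eef_rot: [-1.574, 0.004, -1.414]
wrist_force: [-0.4, -0.7, 1.4]
finger_gap: 94.1
clock: 47.97
eef_pos: [541.7, -326.7, 58.2]
eef_rot: [-1.573, 0.003, -1.414]
wrist_force: [-6.9, 4.3, 15.7]
finger_gap: 94.1
t 47.97 pos [ 541.7 -326.7   58.2] rot [-1.573  0.003 -1.414] F [-6.9  4.3 15.7] gap 94.1
t 48.02 pos [ 541.7 -326.6   58.1] rot [-1.573  0.003 -1.414] F [-6.4  5.3 16.4] gap 94.0
cover 1 slope 0.13495357085225665 z at x=53 60.779083298969894 6052
cover -1 slope 0.1470732657371231 z at x=53 60.91180294693933 5698
```

```bash
python3 -m handwheel '[[[0,-15,0,0,0,0,1],[0,-50,0,0,0,0,1],[0,-90,0,0,0,0,1],[0,-130,0,0,0,0,1],[0,-150,0,0,0,0,1]]]' 20
python3 -m handwheel '[[[0,0,0,0,0,0,1],[0,0,0,0,0,0,1],[0,0,0,0,0,0,1]]]' 20
python3 - <<'E'
from h import *
s=st(); p,d,K,T=snap("wrist","35"); s=st(); w=cloud(d,K,T)
X=np.array([np.cos(np.radians(8.95)),np.sin(np.radians(8.95))]);Y=np.array([-X[1],X[0]])
cx=(w[...,:2]-[489.6,-335.5])@X; cy=(w[...,:2]-[489.6,-335.5])@Y; z=w[...,2]
for sg in (1,-1):
    m=(abs(cy-sg*52)<35)&(cx>-40)&(cx<60)&(z>20)&(z<80); c=np.polyfit(cx[m],z[m],1); print("cover",sg,"slope",c[0],"z at x=53",np.polyval(c,53),m.sum())
p,d,K,T=snap("scene","35"); crop(p,110,140,370,300,3,"sc35")
E
```

```text
clock: 48.43
eef_pos: [542.9, -327.5, 213.4]
eef_rot: [-1.569, -0.001, -1.414]
wrist_force: [0.4, -0.3, -0.4]
finger_gap: 94.0
clock: 48.68
eef_pos: [542.6, -327.3, 211.9]
eef_rot: [-1.57, 0.0, -1.414]
wrist_force: [0.4, 0.2, -0.6]
finger_gap: 93.9
t 48.68 pos [ 542.6 -327.3  211.9] rot [-1.57   0.    -1.414] F [ 0.4  0.2 -0.6] gap 93.9
t 48.73 pos [ 542.4 -327.2  211.3] rot [-1.571e+00  1.000e-03 -1.414e+00] F [-0.3  1.   0.3] gap 94.0
cover 1 slope -0.008587477412844534 z at x=53 51.456466909115754 4012
cover -1 slope -0.008389916872751728 z at x=53 51.30517632890277 4016
```

View pics/wrist_35.png

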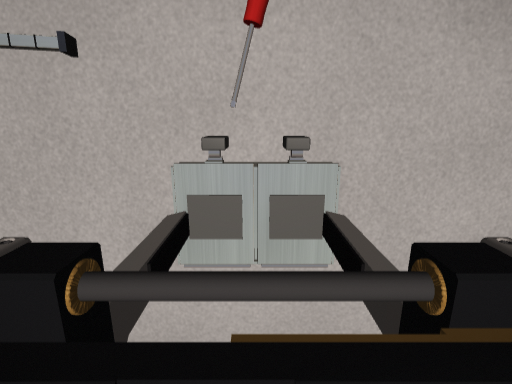

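View pics/sc35.png

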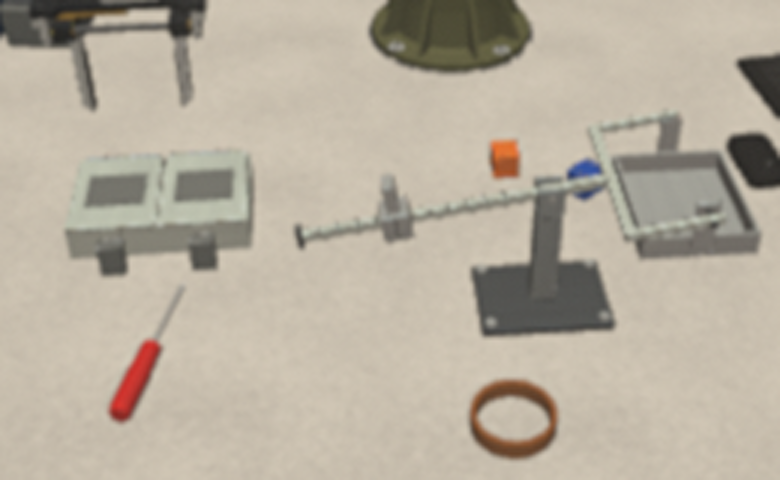

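```bash
python3 - <<'E'
from h import *
p,d,K,T=snap("side","36"); st()
E
```

```text
t 48.83 pos [ 542.5 -327.3  211.4] rot [-1.571e+00  1.000e-03 -1.414e+00] F [-0.1  1.  -0.4] gap 93.9
```

View pics/side_36.png

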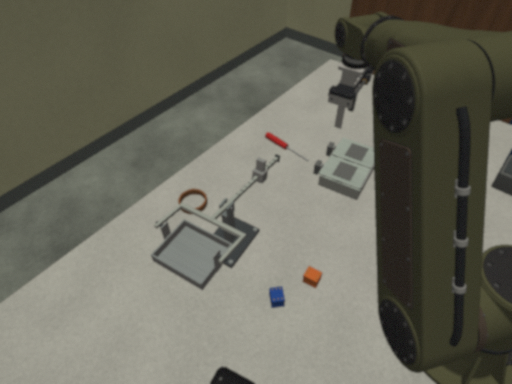

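View pics/scene_35.png

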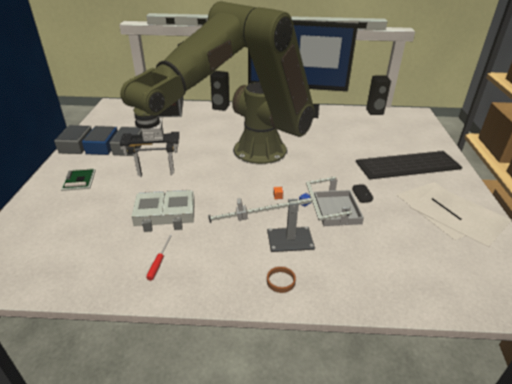

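```bash
python3 - <<'E'
from h import *
print(order.sign_off()); st()
E
```

```text
the job is handed in; nothing more can be done
None
the job is handed in; nothing more can be done
```

The job is done and handed in at 48.8 s of the 210 s. Only two modules were present. I put both in the pan, balanced the scale, moved one module into each bay of the case, and pressed both covers shut.

**Last checks:**
- **Balance:** With the hand off, the beam read level within about 0.002 rad on all three cameras. The wrist and side cameras gave 0.000 to +0.001 and the scene camera about -0.002. A second reading about 1.5 s later agreed.
- **Covers:** Both closed flat. The press point measured about 51 mm high, against 50 mm expected when shut. The fitted slope was about -0.008 rad, down from about +0.061 when ajar.
- **Modules and bystanders:** The pan is empty, and the last picture of the open bays showed one module in each. The tape, screwdriver and mouse look unmoved.

**Doubtful point:** While setting the second module into the pan, the wrist force reached about 42 N for a moment. The module had been gripped a little low and met the pan floor early. The load went through the held module, not the gripper's body, and the 120 N wrist limit was not approached. If that contact counts against the 40 N body limit, it would be the one thing to question.

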